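# Pack the castings, shut and clamp the crate, put the master away

### The arm

A 7-joint arm with a two-finger parallel gripper is mounted at the origin on the work surface. World frame = base frame: x ahead of the robot, y to its left, z up, the work surface at z = 0. Lengths are in m, angles in rad, forces in N, time in s.
With the tool pointing down it reaches from about 0.35 to 0.9 m from the base axis. Payload 8.1 kg.
Tool frame: the origin (TCP) lies at the very end of the fingers, on their centre line; the grasp point (between the pads) lies 19 mm behind it; y points along the fingers, z is the direction in which the jaws open and shut, and the axes are right-handed (so a half turn about y gives the same grasp; the last joint's range is limited). The gripper opens to 92 mm and grips with 3 to 60 N. Pads are 19 mm wide; open, the fingers measure 130 mm over their backs; the gripper's body (75 mm by 190 mm) begins 47 mm behind the grasp point.
Start: joints at [1.244, 0.434, 0.025, 1.573, -0.012, 1.134, -0.075], TCP at [0.139, -0.609, 0.227] pointing down, gripper open.
Joint ranges: [-2.62, 2.62], [-0.44, 2.09], [-1.27, 1.32], [0.08, 2.57], [-1.32, 4.46], [0.12, 2], [-2.74, 2.74]. Speed limits (rad/s): [2.22, 2.22, 3.01, 3.01, 3.14, 3.14, 3.14].

### API

Orientations are given as a rotation vector (axis times angle).
In Python, from station import bot, optics gives the robot as it stands. The module is installed in compiled form; this text tells all that it offers.
- The arm moves only by the tool servo_tool, never from a script. Its arguments are lists of equal length, an entry for each row: "gripper": the opening, from 0 (shut) to 1 (fully open); "slide": the shift along the tool's x, y, z in cm, a list of three; "rotation": the turn, a rotation vector about the tool's x, y, z in rad, a list of three. A call has 1 to 12 rows; each row is the pose to reach, as a shift and turn from the pose commanded when the call began, along the tool's axes at that moment; what a row does not reach only later rows make up. A row lasts 1/10 s, in which the tool goes at most 50 mm and 8.59 degrees, less where a joint would pass 70% of its speed; a pose out of reach is approached as far as the arm can. A call with a gripper value outside its range is refused whole. The fingers move at their own pace and stop on an object; "force" is the grip in N (left out, the last holds). Time passes only in rows, so rows that repeat a pose let the fingers close. It gives the time, the measured TCP pose, the force and the opening at its end, in the units of the state.
- bot.state(): the state, without advancing time (a new reading comes with each control period).
- optics.grab_frame(name): name is "scene" or "side" or "wrist"; returns the picture (420x560x3 uint8, red, green, blue); there is no depth.
- optics.camera_info(name): a dict with "fovy" (degrees; the focal length in pixels is half the picture's height over the tangent of half this angle, whatever the lens; pixels are square), "cx", "cy" (the principal point, pixels), "rvec" (rotation vector, rad) and "tvec" (3), from world to camera coordinates, as OpenCV has them. Camera axes: x right, y down, z forward; pixel columns grow to the right and rows downward; lengths in m; the calibration is good to about 2 mm. The wrist camera is an equidistant fisheye: a pixel r from the principal point sees the ray r / f radians off the axis. A picture is of the moment at which its call begins: read the wrist's pose just before it. camera_info takes no time and is no camera call; for the wrist camera it gives the pose at the moment of the call.
- bot.finish_job(): hands the job in, once; it reports no verdict.
The state is a dict: "clock": time; "joint_pos": joint angles; "dq": joint speeds; "joint_torque": joint torques, N m; "tcp_pos": TCP position; "eef_rot": TCP orientation; "wrist_force": force on the tool from outside, world axes, zero at the start; "wrist_torque": the same for the moment, N m; "opening": finger opening in m.
Only numpy, scipy, OpenCV 4.12 (cv2) and the standard library are available. Lean on these libraries where they do the work, as an engineer would, in place of code of your own. Each camera call takes 0.05 s, during which the arm holds its last target.

### The job

The batch is through inspection: move every bare aluminium casting from the catch tray into the wooden crate, all lying on its floor and none on top of another, then swing the lid fully shut and after that push the red clamp lever all the way down over it. The yellow master part, lying among the castings, does not ship: at any point of the job, pull open the drawer of the gauge cabinet, lay it inside and push the drawer fully shut again. Leave the mug, bottle, tools and tape where they are.

Things in the scene. Friction and masses are not known exactly. Their poses are not given: they have to be found in the camera images.
- casting1: pillow-block casting, bare aluminium: foot 72 (x) x 36 (y) x 12 mm, round body on it (diameter 44 mm, 36 mm wide, axis along y), 50 mm high in all, about 0.25 kg. Origin at mid height on its centre line, 25 mm above the underside; x along the foot, z up, flat side faces at y = +-18 mm. 3 to 5 of the five castings are present; the others have no pose. Starts in the catch tray.
- casting2: pillow-block casting, bare aluminium: foot 72 (x) x 36 (y) x 12 mm, round body on it (diameter 44 mm, 36 mm wide, axis along y), 50 mm high in all, about 0.25 kg. Origin at mid height on its centre line, 25 mm above the underside; x along the foot, z up, flat side faces at y = +-18 mm. 3 to 5 of the five castings are present; the others have no pose. Starts in the catch tray.
- casting3: pillow-block casting, bare aluminium: foot 72 (x) x 36 (y) x 12 mm, round body on it (diameter 44 mm, 36 mm wide, axis along y), 50 mm high in all, about 0.25 kg. Origin at mid height on its centre line, 25 mm above the underside; x along the foot, z up, flat side faces at y = +-18 mm. 3 to 5 of the five castings are present; the others have no pose. Starts in the catch tray.
- casting4: pillow-block casting, bare aluminium: foot 72 (x) x 36 (y) x 12 mm, round body on it (diameter 44 mm, 36 mm wide, axis along y), 50 mm high in all, about 0.25 kg. Origin at mid height on its centre line, 25 mm above the underside; x along the foot, z up, flat side faces at y = +-18 mm. 3 to 5 of the five castings are present; the others have no pose. Starts in the catch tray.
- casting5: pillow-block casting, bare aluminium: foot 72 (x) x 36 (y) x 12 mm, round body on it (diameter 44 mm, 36 mm wide, axis along y), 50 mm high in all, about 0.25 kg. Origin at mid height on its centre line, 25 mm above the underside; x along the foot, z up, flat side faces at y = +-18 mm. 3 to 5 of the five castings are present; the others have no pose. Starts in the catch tray.
- master: pillow-block casting, painted yellow: the master part: foot 72 (x) x 36 (y) x 12 mm, round body on it (diameter 44 mm, 36 mm wide, axis along y), 50 mm high in all, about 0.25 kg. Origin at mid height on its centre line, 25 mm above the underside; x along the foot, z up, flat side faces at y = +-18 mm. Same shape as the castings; starts standing among them in the tray.
- tray: steel catch tray, 248 (x) x 218 (y) mm, floor 4 mm thick, lip 16 mm over the table; origin under its centre. On its +x side, from 130 mm past the centre, a chute 25 to 80 mm high comes down from a green outlet box (120 mm high, 240 to 340 mm past the centre). Stands left or right of the crate. Fixed.
- crate_in (a point): centre of the inner floor of the wooden shipping crate, 8 mm above the table. Inside 150 (x) x 244 (y) mm, 64 mm deep, walls 8 mm thick; rim 72 mm above the table. x points away from the clamp to the lid's hinge, z up. Fixed.
- lid (a joint): angle of the crate's plywood lid (166 x 260 x 8 mm plus two 6 mm battens), rad: 0 = shut, about 1.8 = standing open, leaning a little back. Stiff hinge along the far (+x) rim, it stays where it is left; the underside is 72.5 mm over the table when shut.
- lid_hinge (a point): middle of the lid's hinge line, at the crate's rim, 83 mm in +x from the crate's centre
- lid_edge (a point): middle of the lid's free edge, 166 mm from the hinge
- clamp (a joint): angle of the clamp lever, rad: 0 = down, lying level over the lid; about 1.7 = up, standing in front of the crate. It turns about an axis along the crate's y and stays where it is left.
- clamp_pivot (a point): pivot of the clamp lever, on a steel bracket in the middle of the crate's front (-x) wall, 92 mm over the table
- clamp_tip (a point): free end of the clamp lever, 85 mm from its pivot; bar of 12 mm diameter with a red grip of 18 mm diameter on its outer 50 mm
- cab_drawer0 (a joint): opening of the drawer in the low white gauge cabinet, m: 0 = fully shut, 0.14 = as far out as it goes; starts shut or a little ajar. It slides out to the cabinet's -x, towards the robot. The cabinet (210 x 210 mm, top 98 mm over the table) is fixed and stands on the side of the crate where the tray is not.
- drawer_in (a point): point on the drawer's inner floor (moves with the drawer), 25 mm above the table, 59 mm behind the inside of its front panel and midway across; with the drawer 0.13 open, the middle of the uncovered part. The drawer's inside is 165 (x) x 168 (y) mm and 51 mm deep, with 61 mm of room over its floor under the cabinet top.
- cab_drawer0_handle (a point): middle of the steel bar handle on the blue drawer front: bar of 11 mm diameter, 105 mm long along the drawer's y, standing 35 mm off the front (towards -x), 61 mm over the table. The front panel is 15 mm thick, its upper edge about 84 mm over the table.
- oil: white plastic oil bottle, 52 mm diameter, 170 mm tall, behind the crate; origin under its centre. Not part of the job.
- mug: blue mug, 76 mm diameter, 85 mm tall, near the robot's base. Not part of the job.
- wrench: steel wrench, 160 mm long, lying near the robot's base. Not part of the job.
- brush: brush, 180 mm long, lying at the left side. Not part of the job.
- tape: orange tape roll, 90 mm diameter, 24 mm high, lying behind the crate. Not part of the job.
- caliper: caliper, 200 mm long, lying at the right side. Not part of the job.
There are look-alikes about, which are no part of the job. Of the things like the master, leave any that is blue; of the rest the larger one is meant.

How it is judged:
By the outcome, as a careful person would: the job done as asked, in the order asked, and still so for the second after the job is handed in, with the robot touching nothing.
Of casting1, casting2, casting3, casting4, casting5 only 3 to 5 are there at a start; the rules pass over those that are not, and their reading is None.
At some moment in a run one of casting1, casting2, casting3, casting4, casting5, master may be knocked a few centimetres aside while the robot is not near it.
Once in a run the grip may slacken for a moment while it holds something.
It also fails if it takes over 210 s, if anything falls off the work surface, if the arm or the gripper's body presses on something with over 40 N, if the wrist force passes 120 N, or if a joint passes its speed limit or range.

## Working session

There is one attempt and no reset: what is moved stays moved. The work goes in short steps, Python scripts to look and compute and a tool call to move; the robot and the scene stay as the last step left them, time stands still between calls to the robot, and variables do not carry over. Pictures are saved under pics/ and viewed, and the job is handed in when it is done.

Besides the shell and the picture viewer there is one more tool, called after ">>>" as a command line: name --argument value ..., lists and objects as JSON in quotes. servo_tool: Moves the arm, as the interface text tells. Its arguments: {"type":"object","properties":{"gripper":{"type":"array","items":{"type":"number"}},"slide":{"type":"array","items":{"type":"array","items":{"type":"number"}}},"rotation":{"type":"array","items":{"type":"array","items":{"type":"number"}}},"force":{"type":"number"}},"required":["gripper","slide","rotation"]}

```bash
mkdir -p pics; ls; python3 - <<'E'
from station import bot, optics
import cv2
s=bot.state()
for k,v in s.items(): print(k,v)
for n in ["scene","side","wrist"]:
    print(n,optics.camera_info(n))
    cv2.imwrite(f"pics/{n}0.png",optics.grab_frame(n)[:,:,::-1])
E
```

```text
pics
clock 0.0
joint_pos [ 1.24439988  0.43522633  0.02498467  1.57410249 -0.01157229  1.13401006
 -0.07510658]
dq [-0.00052561  0.00110428  0.00191183  0.00074511 -0.00052744  0.00101448
  0.00023227]
joint_torque [-7.70079059e-04 -6.67854953e+01  9.83990729e-01 -3.14466476e+01
 -6.06498937e-02  4.29469091e-02  1.56962637e-04]
tcp_pos [ 0.13852051 -0.60892381  0.22594097]
eef_rot [-0.23662674  2.10488231 -2.10157484]
wrist_force [ 0.35491339 -0.55464373 -0.00780226]
wrist_torque [-0.00422888 -0.02820352  0.01734347]
opening 0.09164629327263037
scene {'fovy': 49.6048102678276, 'cx': 274.87221610141995, 'cy': 216.2440431772705, 'rvec': array([ 1.71975209,  2.16590353, -0.54798812]), 'tvec': array([ 0.10774387, -0.4427168 ,  1.91796738])}
side {'fovy': 45.50705363811869, 'cx': 273.5105238520679, 'cy': 210.666321016105, 'rvec': array([ 0.18046673, -2.77228713,  1.28895793]), 'tvec': array([0.52947042, 0.11428144, 1.535724  ])}
wrist {'fovy': 65.70646984690485, 'cx': 281.21334197780055, 'cy': 215.47326013377284, 'rvec': array([-2.26785752,  1.80962349,  0.26895094]), 'tvec': array([-0.62389036, -0.03744315,  0.39149021])}
```

View pics/scene0.png

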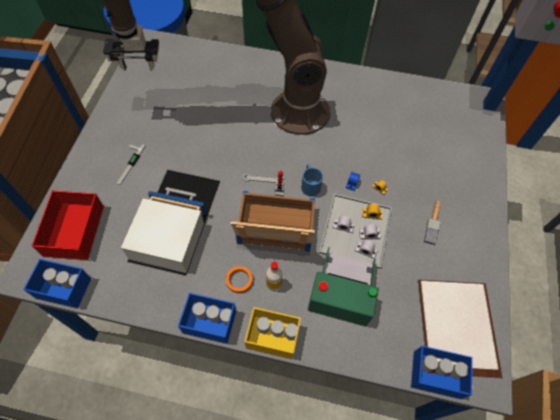

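View pics/side0.png

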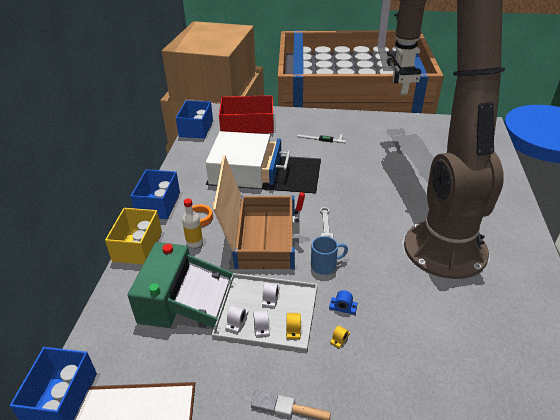

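View pics/wrist0.png

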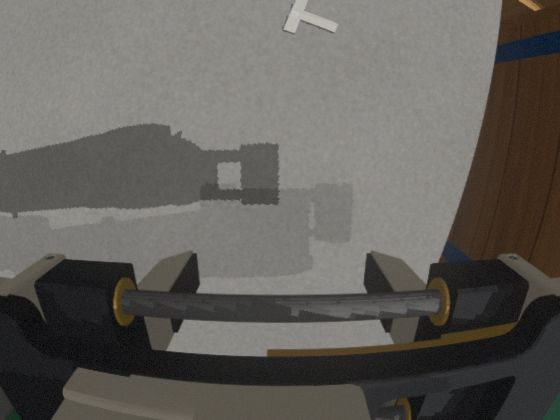

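The master could be confused with three things in the scene picture: the yellow block in the tray at (373,211), a small yellow one at (381,187) and a blue one at (353,181). I choose the larger yellow one in the tray and check it in a crop.

```bash
cat > h.py <<'E'
import numpy as np, cv2
from scipy.spatial.transform import Rotation as R
from station import bot, optics
def f(i): return 210/np.tan(np.radians(i['fovy'])/2)
def proj(n,P,i=None):
    i=i or optics.camera_info(n); P=np.atleast_2d(P)
    c=P@R.from_rotvec(i['rvec']).as_matrix().T+i['tvec']; F=f(i)
    if n=='wrist':
        th=np.arctan2(np.hypot(c[:,0],c[:,1]),c[:,2]); ph=np.arctan2(c[:,1],c[:,0])
        return np.c_[i['cx']+F*th*np.cos(ph),i['cy']+F*th*np.sin(ph)]
    return np.c_[i['cx']+F*c[:,0]/c[:,2],i['cy']+F*c[:,1]/c[:,2]]
def ray(n,uv,i=None):
    i=i or optics.camera_info(n); F=f(i); u,v=(uv[0]-i['cx'])/F,(uv[1]-i['cy'])/F
    if n=='wrist':
        r=np.hypot(u,v); d=np.array([np.sin(r)*u/max(r,1e-9),np.sin(r)*v/max(r,1e-9),np.cos(r)])
    else: d=np.array([u,v,1.])
    M=R.from_rotvec(i['rvec']).as_matrix()
    return -M.T@i['tvec'], M.T@d
def atz(n,uv,z,i=None):
    o,d=ray(n,uv,i); return o+d*(z-o[2])/d[2]
def tri(a,uva,b,uvb,ia=None,ib=None):
    o1,d1=ray(a,uva,ia);o2,d2=ray(b,uvb,ib);A=np.c_[d1,-d2];t=np.linalg.lstsq(A,o2-o1,rcond=None)[0]
    p,q=o1+t[0]*d1,o2+t[1]*d2; return (p+q)/2,np.linalg.norm(p-q)
def crop(img,x0,y0,x1,y1,name,s=None):
    c=img[y0:y1,x0:x1]; s=s or min(800/(x1-x0),600/(y1-y0))
    cv2.imwrite('pics/'+name,cv2.resize(c[:,:,::-1],None,fx=s,fy=s,interpolation=cv2.INTER_CUBIC)); print(name,'scale',s,'off',x0,y0)
def pose():
    s=bot.state(); return s['tcp_pos'],R.from_rotvec(s['eef_rot'])
E
python3 - <<'E'
from h import *
a=cv2.imread('pics/scene0.png')[:,:,::-1];b=cv2.imread('pics/side0.png')[:,:,::-1]
crop(a,300,165,420,255,'s1.png');crop(b,200,260,360,360,'d1.png')
crop(a,110,165,330,275,'s2.png');crop(b,190,120,350,280,'d2.png',3.7)
E
```

```text
s1.png scale 6.666666666666667 off 300 165
d1.png scale 5.0 off 200 260
s2.png scale 3.6363636363636362 off 110 165
d2.png scale 3.7 off 190 120
```

View pics/s1.png

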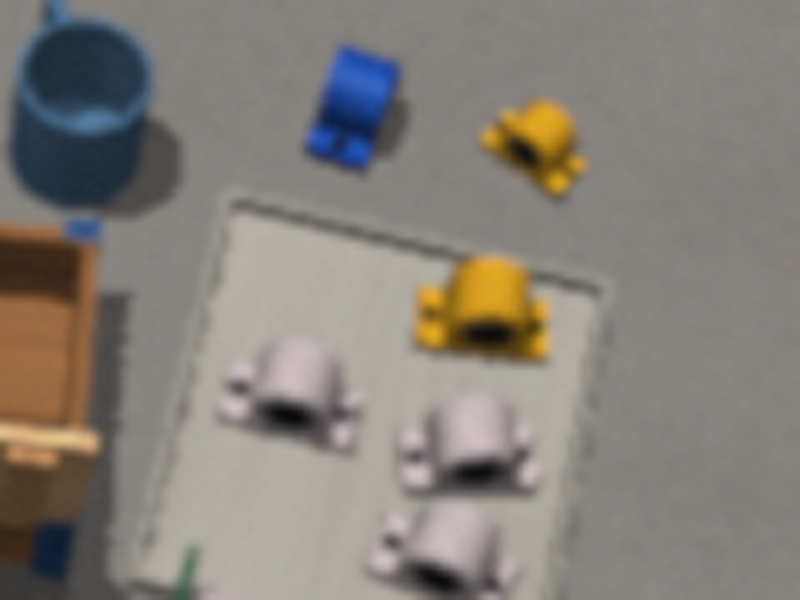

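View pics/d1.png

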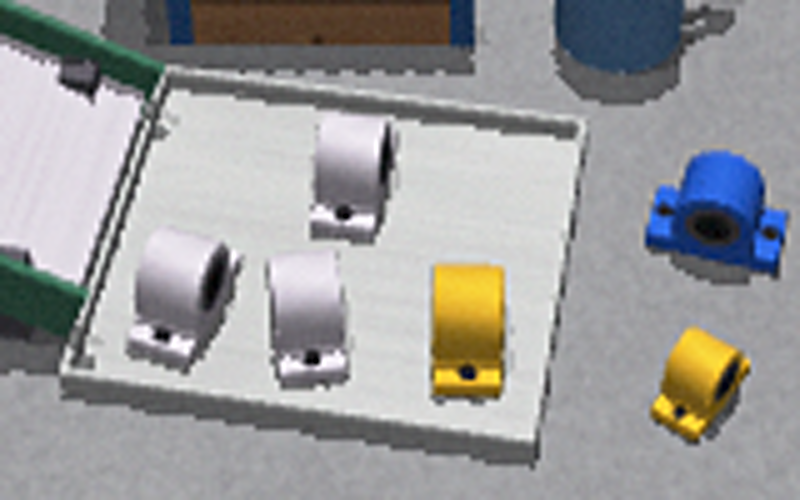

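View pics/s2.png

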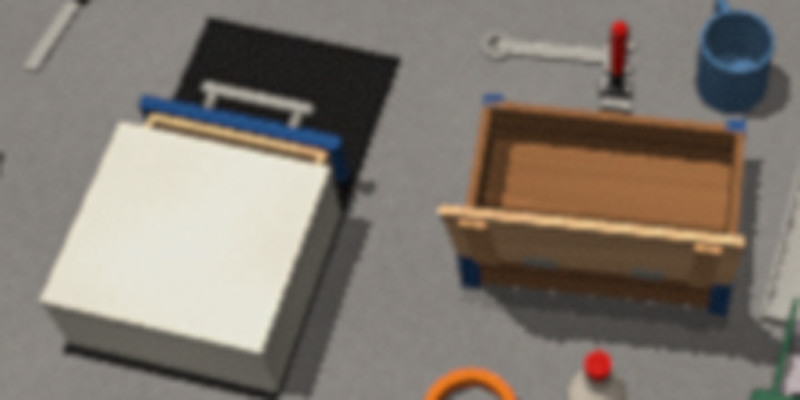

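View pics/d2.png

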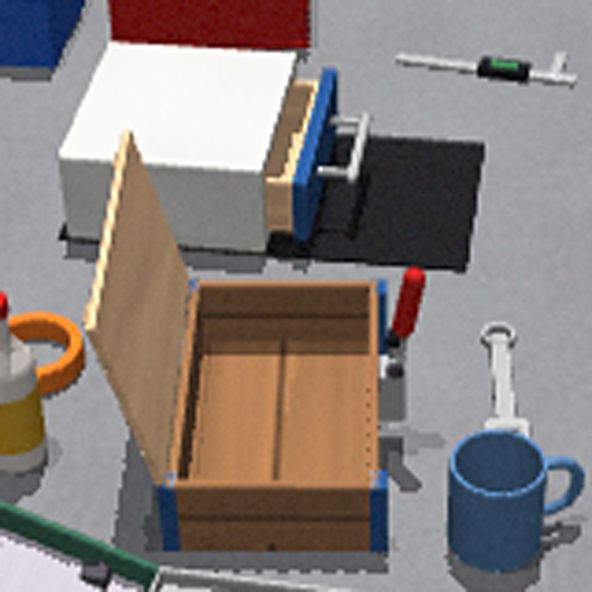

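```bash
cat >> h.py <<'E'
from scipy.optimize import least_squares
def fit(obs,x0,z0=0,infos=None):
    # obs: list of (cam,(u,v),localpt)
    def res(p):
        c,s=np.cos(p[2]),np.sin(p[2]); r=[]
        for o in obs:
            n,uv,l=o[:3]
            P=[p[0]+c*l[0]-s*l[1],p[1]+s*l[0]+c*l[1],z0+l[2]]
            r+=list(proj(n,P,(infos or {}).get(n))[0]-uv)
        return np.array(r)
    q=least_squares(res,x0); return q.x,np.round(q.fun.reshape(-1,2),1)
E
python3 - <<'E'
from h import *
S=lambda o,s,x,y:(o[0]+x/s-.0,o[1]+y/s)
s1=lambda x,y:S((300,165),6.667,x,y); d1=lambda x,y:S((200,260),5,x,y)
s2=lambda x,y:S((110,165),3.636,x,y); d2=lambda x,y:S((190,120),3.7,x,y)
# tray: local x away from robot(ish)
T=[('scene',s1(232,200),(-.124,-.109,.016)),('scene',s1(605,287),(-.124,.109,.016)),
('side',d1(585,120),(-.124,-.109,.016)),('side',d1(165,70),(.124,-.109,.016)),('side',d1(537,445),(-.124,.109,.016)),('side',d1(65,375),(.124,.109,.016))]
print('tray',fit(T,[.6,.3,0]))
C=[('scene',s2(487,98),(-.083,-.130,.072)),('scene',s2(747,126),(-.083,.130,.072)),
('side',d2(195,282),(.083,-.130,.072)),('side',d2(382,282),(-.083,-.130,.072)),('side',d2(165,483),(.083,.130,.072)),('side',d2(387,483),(-.083,.130,.072))]
print('crate',fit(C,[.6,0,0]))
K=[('scene',s2(122,123),(-.105,.0-.105,.098)),('scene',s2(332,165),(-.105,.105,.098)),('scene',s2(40,298),(.105,-.105,.098)),('scene',s2(265,352),(.105,.105,.098)),
('side',d2(297,50),(-.105,-.105,.098)),('side',d2(265,168),(-.105,.105,.098)),('side',d2(60,158),(.105,.105,.098)),('side',d2(110,43),(.105,-.105,.098))]
print('cab',fit(K,[.6,-.4,0]))
print('handle',tri('scene',s2(203,87),'side',d2(368,117)),tri('scene',s2(310,107),'side',d2(353,178)))
print('clamp tip',tri('scene',s2(620,28),'side',d2(415,275)))
print('lid corners',tri('scene',s2(440,210),'side',d2(128,133)),tri('scene',s2(742,240),'side',d2(90,325)))
print('panel', tri('scene',s2(143,100),'side',d2(330,70)),tri('scene',s2(345,143),'side',d2(300,180)))
for nm,a,b in [('M',s1(490,258),d1(470,265)),('A',s1(303,340),d1(355,117)),('B',s1(475,395),d1(305,253)),('Cc',s1(455,503),d1(190,230))]:
    print(nm, tri('scene',a,'side',b))
E
```

```text
tray (array([ 0.50832544,  0.31033142, -0.03806302]), array([[-0.2, -1.5],
       [ 1.7, -1.1],
       [ 0.3, -0.5],
       [-0.9, -0.7],
       [ 0.2, -0.5],
       [-1.2,  0.1]]))
crate (array([0.55261279, 0.0229027 , 0.11139442]), array([[-0.2, -0.2],
       [ 0.3, -0.4],
       [-0.2, -1. ],
       [-0. , -0.9],
       [ 1.1,  0.7],
       [-1.3,  0.9]]))
cab (array([ 0.70464212, -0.33913211, -0.00321612]), array([[ 0.7, -2.3],
       [ 0.3, -1.8],
       [-0. ,  2.6],
       [-0.9,  1.5],
       [ 2.2,  0.4],
       [ 2. ,  0.4],
       [-2. , -0.7],
       [-1.8, -0.8]]))
handle (array([ 0.52905614, -0.39782632,  0.05458184]), np.float64(0.0019151478680369594)) (array([ 0.52998592, -0.28450801,  0.05944018]), np.float64(0.00283426872606726))
clamp tip (array([0.44445224, 0.00906374, 0.17728148]), np.float64(0.000797933706624608))
lid corners (array([ 0.69476626, -0.09239288,  0.22653666]), np.float64(0.0012091463435177344)) (array([0.66677255, 0.16222503, 0.23149873]), np.float64(0.0015631081602178788))
panel (array([ 0.57240621, -0.4383956 ,  0.08205279]), np.float64(0.0024923104749846334)) (array([ 0.57488411, -0.23148094,  0.08880749]), np.float64(0.0023285102255752982))
M (array([0.42657871, 0.35072692, 0.06391197]), np.float64(0.01110187282762774))
A (array([0.49965568, 0.26000779, 0.0649599 ]), np.float64(0.009865204439982976))
B (array([0.51149673, 0.35337006, 0.06387092]), np.float64(0.011383149848308382))
Cc (array([0.57472253, 0.3494393 , 0.0653333 ]), np.float64(0.005869738009847075))
```

```bash
cat >> h.py <<'E'
def go(p,yaw,ref=None,tilt=None):
    """slide(cm), rotation for TCP at p pointing down, with jaw axis (tool z) at angle yaw in world xy"""
    t,Rc=ref or pose()
    zt=np.array([np.cos(yaw),np.sin(yaw),0]); yt=np.array([0,0,-1.]); xt=np.cross(yt,zt)
    Rt=R.from_matrix(np.c_[xt,yt,zt])
    print('slide',np.round(Rc.inv().apply(np.array(p)-t)*100,1),'rot',np.round((Rc.inv()*Rt).as_rotvec(),3), 'dist %.2f'%np.linalg.norm(np.array(p)-t))
E
python3 - <<'E'
from h import *
t,r=pose(); print(t); print(np.round(r.as_matrix(),3))
go([.44,-.341,.20],0); go([.44,-.341,.20],np.pi)
E
```

```text
[ 0.13857436 -0.60906217  0.22613686]
[[-0.975 -0.     0.222]
 [-0.222  0.001 -0.975]
 [ 0.    -1.    -0.001]]
slide [-35.3   2.6 -19.4] rot [ 1.000e-03 -1.347e+00 -1.000e-03] dist 0.40
slide [-35.3   2.6 -19.4] rot [1.000e-03 1.794e+00 1.000e-03] dist 0.40
```

>>> servo_tool --gripper '[0.6,0.4,0.4,0.4,0.3,0.3,0.3,0.3,0.3,0.3,0.3]' --slide '[[-35.3,2.6,-19.4],[-35.3,2.6,-19.4],[-35.3,2.6,-19.4],[-35.3,2.6,-19.4],[-35.3,2.6,-19.4],[-35.3,2.6,-19.4],[-35.3,2.6,-19.4],[-35.3,2.6,-19.4],[-35.3,2.6,-19.4],[-35.3,2.6,-19.4],[-35.3,2.6,-19.4]]' --rotation '[[0,-1.347,0],[0,-1.347,0],[0,-1.347,0],[0,-1.347,0],[0,-1.347,0],[0,-1.347,0],[0,-1.347,0],[0,-1.347,0],[0,-1.347,0],[0,-1.347,0],[0,-1.347,0]]'

```text
clock: 1.25
tcp_pos: [0.4388, -0.3429, 0.2004]
eef_rot: [-1.207, 1.214, -1.213]
wrist_force: [-0.7, -0.9, -0.1]
opening: 0.0274
```

```bash
python3 - <<'E'
from h import *
i=optics.camera_info('wrist'); t,r=pose()
o,d=ray('wrist',(i['cx'],i['cy']),i); print('cam in tool',r.inv().apply(o-t),r.inv().apply(d)); print(t,np.round(r.as_matrix(),3),bot.state()['joint_pos'],bot.state()['opening'])
w=optics.grab_frame('wrist'); crop(w,0,0,560,420,'w1.png')
P=np.array([[.5295,-.398,.061],[.5295,-.2845,.061]]); print(proj('wrist',P,i))
E
```

```text
cam in tool [-0.0783014  -0.15862726 -0.00112147] [2.88954803e-01 9.57342679e-01 3.41737530e-04]
[ 0.43883333 -0.34287641  0.20040531] [[-0.006 -0.001  1.   ]
 [-1.    -0.    -0.006]
 [ 0.    -1.    -0.001]] [ 0.85788598  0.38255795 -0.39030472  1.75059716  0.16598261  1.04167732
  0.40306999] 0.027358039406746044
w1.png scale 1.4285714285714286 off 0 0
[[370.96077726 255.50534499]
 [378.71531339 143.47897248]]
```

View pics/w1.png

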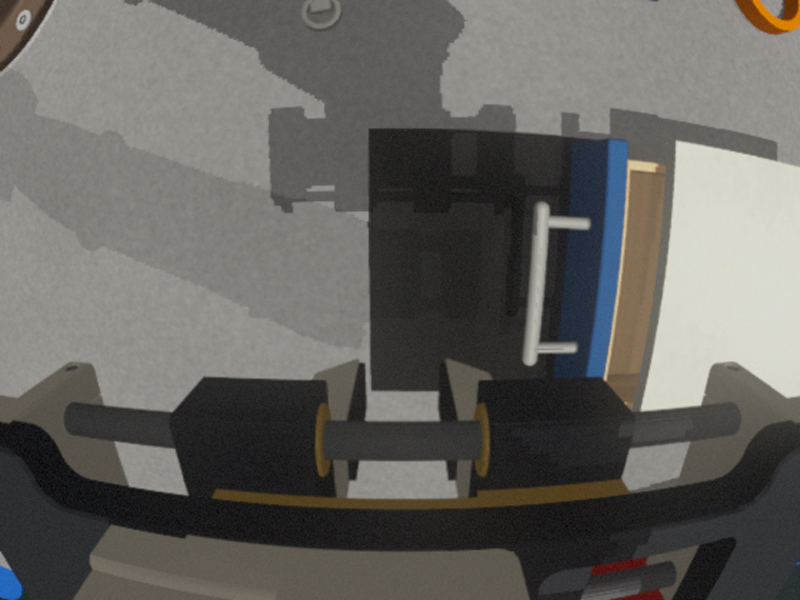

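The handle ends, at about (379,143) and (371,252), match the two-camera estimate of x=0.5295, y centre -0.341. I descend on it next.

```bash
python3 - <<'E'
from h import *
go([.5295,-.341,.12],0);go([.5295,-.341,.046],0)
E
```

```text
slide [-0.3  8.   9.1] rot [ 0.001 -0.007  0.   ] dist 0.12
slide [-0.3 15.4  9.1] rot [ 0.001 -0.007  0.   ] dist 0.18
```

>>> servo_tool --gripper '[0.24,0.24,0.24,0.24,0.24,0.24,0.24,0.24]' --slide '[[-0.3,8,9.1],[-0.3,8,9.1],[-0.3,8,9.1],[-0.3,8,9.1],[-0.3,10,9.1],[-0.3,13,9.1],[-0.3,15.4,9.1],[-0.3,15.4,9.1]]' --rotation '[[0,0,0],[0,0,0],[0,0,0],[0,0,0],[0,0,0],[0,0,0],[0,0,0],[0,0,0]]'

```text
clock: 2.1
tcp_pos: [0.5272, -0.3399, 0.0447]
eef_rot: [-1.21, 1.217, -1.209]
wrist_force: [0.3, 0.3, 0.5]
opening: 0.0219
```

>>> servo_tool --gripper '[0,0,0,0]' --slide '[[0,0,0],[0,0,0],[0,0,0],[0,0,0]]' --rotation '[[0,0,0],[0,0,0],[0,0,0],[0,0,0]]' --force 30

```text
clock: 2.5
tcp_pos: [0.5317, -0.3402, 0.0486]
eef_rot: [-1.209, 1.207, -1.213]
wrist_force: [-1.1, -2.6, 6.0]
opening: 0.0104
```

>>> servo_tool --gripper '[0,0,0,0,0,0,0,0]' --slide '[[0,0,-1],[0,0,-3],[0,0,-5],[0,0,-7],[0,0,-9],[0,0,-10.5],[0,0,-10.5],[0,0,-10.5]]' --rotation '[[0,0,0],[0,0,0],[0,0,0],[0,0,0],[0,0,0],[0,0,0],[0,0,0],[0,0,0]]'

```text
clock: 3.3
tcp_pos: [0.4263, -0.3389, 0.0485]
eef_rot: [-1.208, 1.208, -1.211]
wrist_force: [-1.0, 2.8, 12.0]
opening: 0.0099
```

```bash
python3 - <<'E'
from h import *
print(bot.state()['wrist_force'],pose()[0])
a=optics.grab_frame('side'); crop(a,190,110,350,230,'d3.png')
E
```

```text
[-1.03069942  2.75180989 11.98121602] [ 0.42626475 -0.3388983   0.0484755 ]
d3.png scale 5.0 off 190 110
```

View pics/d3.png

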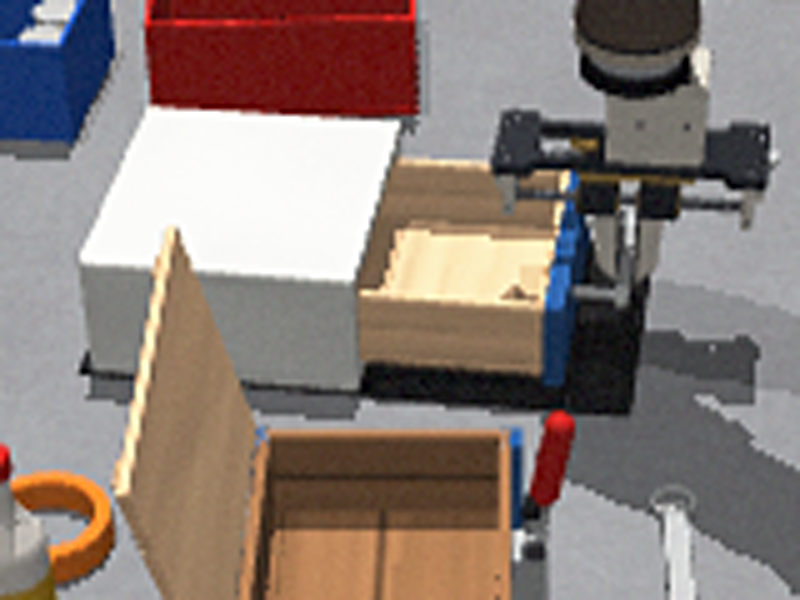

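>>> servo_tool --gripper '[0.24,0.24,0.24,0.24,0.3,0.4,0.5,0.5]' --slide '[[0,0,0],[0,0,0],[0,-3,0],[0,-8,0],[0,-13,0],[0,-18,0],[0,-22,0],[0,-25,0]]' --rotation '[[0,0,0],[0,0,0],[0,0,0],[0,0,0],[0,0,0],[0,0,0],[0,0,0],[0,0,0]]'

```text
clock: 4.15
tcp_pos: [0.4261, -0.339, 0.2998]
eef_rot: [-1.209, 1.207, -1.212]
wrist_force: [1.3, -0.8, 0.4]
opening: 0.0444
```

```bash
python3 - <<'E'
from h import *
go([.49,.25,.30],0)
E
```

```text
slide [-58.9  -0.1   6.4] rot [-0.002 -0.     0.002] dist 0.59
```

>>> servo_tool --gripper '[0.5,0.5,0.5,0.5,0.5,0.5,0.5,0.5,0.5,0.5,0.5,0.5]' --slide '[[-58.9,0,6.4],[-58.9,0,6.4],[-58.9,0,6.4],[-58.9,0,6.4],[-58.9,0,6.4],[-58.9,0,6.4],[-58.9,0,6.4],[-58.9,0,6.4],[-58.9,0,6.4],[-58.9,0,6.4],[-58.9,0,6.4],[-58.9,0,6.4]]' --rotation '[[0,0,0],[0,0,0],[0,0,0],[0,0,0],[0,0,0],[0,0,0],[0,0,0],[0,0,0],[0,0,0],[0,0,0],[0,0,0],[0,0,0]]'

```text
clock: 5.35
tcp_pos: [0.4893, 0.2526, 0.2967]
eef_rot: [-1.21, 1.209, -1.208]
wrist_force: [1.1, -0.6, 0.8]
opening: 0.0461
```

```bash
cat >> h.py <<'E'
def wshot(name):
    t,r=pose(); i=optics.camera_info('wrist'); w=optics.grab_frame('wrist')
    crop(w,0,0,560,420,name+'.png'); np.save('pics/'+name+'.npy',dict(i=i,t=t,w=w),allow_pickle=True); print(t); return i,w
def winfo(name): return np.load('pics/'+name+'.npy',allow_pickle=True).item()
E
python3 - <<'E'
from h import *
wshot('w2')
E
```

```text
w2.png scale 1.4285714285714286 off 0 0
[0.48934833 0.25258695 0.29665513]
```

View pics/w2.png

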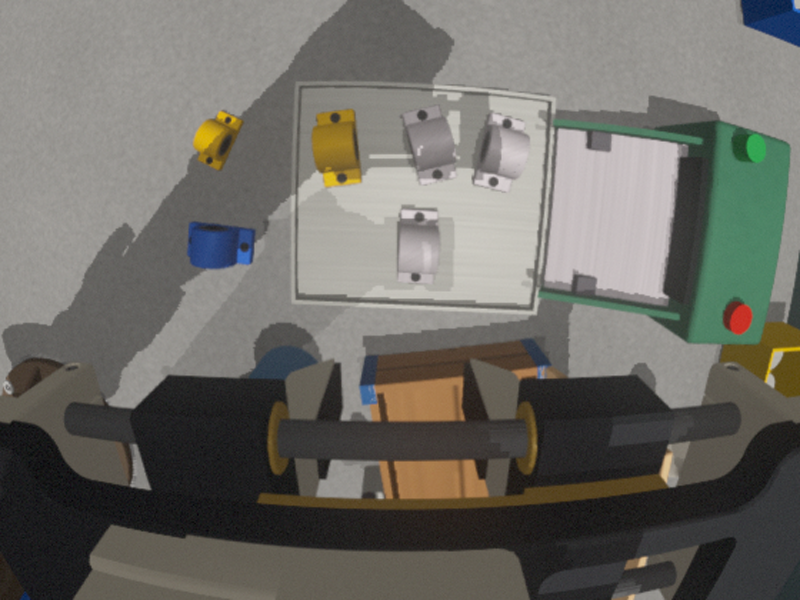

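Three castings: A (420,246), B (430,145) and C (500,152), plus the master M (338,148). The chute is empty. I work out poses from the two foot holes of each.

```bash
python3 - <<'E'
from h import *
i=winfo('w2')['i']
k=1.4286
for n,a,b in [('M',(335,118),(342,178)),('B',(422,115),(437,174)),('C',(507,123),(493,181)),('A',(420,217),(415,276))]:
    p=atz('wrist',np.array(a)/k,.016,i);q=atz('wrist',np.array(b)/k,.016,i)
    d=p-q; print(n,(p+q)/2,'len',np.linalg.norm(d),'footang',np.degrees(np.arctan2(d[1],d[0])))
E
```

```text
M [0.42908344 0.35431299 0.016     ] len 0.05783357733300917 footang 96.12512764002568
B [0.51405167 0.3569314  0.016     ] len 0.05769740619517947 footang 104.26425962000499
C [0.58089932 0.351925   0.016     ] len 0.05788806118706869 footang 77.27761309581743
A [0.50331518 0.25928422 0.016     ] len 0.057542636931338716 footang 85.66068189369194
```

```bash
python3 - <<'E'
from h import *
for z in (.09,.012): go([.503,.259,z],np.radians(-4.3))
E
```

```text
slide [ 0.2 20.7  1.5] rot [ 0.001  0.083 -0.005] dist 0.21
slide [ 0.3 28.5  1.5] rot [ 0.001  0.083 -0.005] dist 0.29
```

>>> servo_tool --gripper '[0.56,0.56,0.56,0.56,0.56,0.56,0.56,0.56,0.56,0,0,0]' --slide '[[0.2,10,1.5],[0.2,20.7,1.5],[0.2,20.7,1.5],[0.2,20.7,1.5],[0.2,23,1.5],[0.3,25,1.5],[0.3,27,1.5],[0.3,28.5,1.5],[0.3,28.5,1.5],[0.3,28.5,1.5],[0.3,28.5,1.5],[0.3,28.5,1.5]]' --rotation '[[0,0.083,0],[0,0.083,0],[0,0.083,0],[0,0.083,0],[0,0.083,0],[0,0.083,0],[0,0.083,0],[0,0.083,0],[0,0.083,0],[0,0.083,0],[0,0.083,0],[0,0.083,0]]' --force 35

```text
clock: 6.6
tcp_pos: [0.5054, 0.2474, 0.0127]
eef_rot: [-1.167, 1.27, -1.27]
wrist_force: [-1.6, -0.1, 2.7]
opening: 0.0359
```

>>> servo_tool --gripper '[0,0,0,0,0,0]' --slide '[[0,0,0],[0,-2,0],[0,-6,0],[0,-11,0],[0,-15,0],[0,-15,0]]' --rotation '[[0,0,0],[0,0,0],[0,0,0],[0,0,0],[0,0,0],[0,0,0]]'

```text
clock: 7.2
tcp_pos: [0.5074, 0.2492, 0.1675]
eef_rot: [-1.159, 1.266, -1.27]
wrist_force: [0.9, 0.4, -1.7]
opening: 0.0363
```

```bash
python3 - <<'E'
from h import *
c=np.array([.5526,.0229]);a=.1114
def L(x,y): return c+[x*np.cos(a)-y*np.sin(a),x*np.sin(a)+y*np.cos(a)]
for y in (-.075,0,.075): print(y,L(.025,y))
go([*L(.025,-.075),.20],a+np.pi/2)
E
```

```text
-0.075 [ 0.58578277 -0.04885586]
0 [0.57744504 0.02567924]
0.075 [0.56910731 0.10021435]
slide [29.  -3.3 10.3] rot [-0.01  -1.765  0.003] dist 0.31
```

```bash
python3 - <<'E'
from h import *
t,r=pose();print(t);print(np.round(r.as_matrix(),4)); w=winfo('w2'); 
i=w['i'];o,d=ray('wrist',(i['cx'],i['cy']),i);print(w['t'],o)
i=optics.camera_info('wrist');o,d=ray('wrist',(i['cx'],i['cy']),i);print(r.inv().apply(o-t),r.inv().apply(d))
go([*[.5858,-.0489],.20],.1114+np.pi/2)
wshot('w3')
E
```

```text
[0.50741945 0.2492317  0.16752374]
[[-0.0831  0.0084  0.9965]
 [-0.9965  0.0044 -0.0831]
 [-0.0051 -1.      0.008 ]]
[0.48934833 0.25258695 0.29665513] [0.48815507 0.33085234 0.45525847]
[-0.07819907 -0.15861335 -0.00114561] [2.88915947e-01 9.57354425e-01 2.83747714e-04]
slide [29.  -3.3 10.3] rot [-0.01  -1.765  0.003] dist 0.31
w3.png scale 1.4285714285714286 off 0 0
[0.50741945 0.2492317  0.16752374]
```

View pics/w3.png

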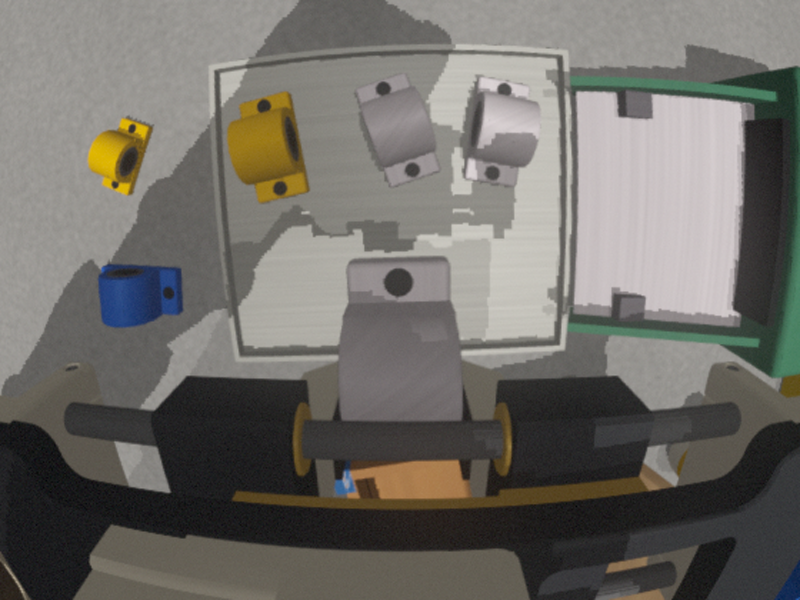

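>>> servo_tool --gripper '[0,0,0,0,0,0,0,0,0,0,0,0]' --slide '[[0,-4,0],[29.5,-5,10.3],[29.5,-5,10.3],[29.5,-5,10.3],[29.5,-5,10.3],[29.5,-5,10.3],[29.5,-5,10.3],[29.5,-5,10.3],[29.5,-4,10.3],[29.5,-3.3,10.3],[29.5,-3.3,10.3],[29.5,-3.3,10.3]]' --rotation '[[0,-0.1,0],[0,-1.765,0],[0,-1.765,0],[0,-1.765,0],[0,-1.765,0],[0,-1.765,0],[0,-1.765,0],[0,-1.765,0],[0,-1.765,0],[0,-1.765,0],[0,-1.765,0],[0,-1.765,0]]'

```text
clock: 8.45
tcp_pos: [0.5819, -0.056, 0.1925]
eef_rot: [-1.57, -0.064, 0.069]
wrist_force: [0.7, 0.2, -2.5]
opening: 0.0358
```

```bash
python3 - <<'E'
from h import *
go([.5908,-.048,.09],.1114+np.pi/2);go([.5908,-.048,.018],.1114+np.pi/2)
wshot('w4'); print(np.round(pose()[1].as_matrix(),3))
i=winfo('w4')['i']
c=np.array([.5526,.0229]);a=.1114
P=[[*(c+[x*np.cos(a)-y*np.sin(a),x*np.sin(a)+y*np.cos(a)]),.072] for x,y in [(-.083,-.13),(-.083,.13),(.083,.13),(.083,-.13)]]
print(proj('wrist',P,i)*1.4286)
E
```

```text
slide [ 1.  10.2  0.7] rot [-0.    -0.027 -0.003] dist 0.10
slide [ 1.  17.4  0.7] rot [-0.    -0.027 -0.003] dist 0.17
w4.png scale 1.4285714285714286 off 0 0
[ 0.58194706 -0.05599096  0.19252256]
[[ 0.996 -0.003 -0.093]
 [ 0.093 -0.     0.996]
 [-0.003 -1.     0.   ]]
[[315.70509278 136.35989263]
 [705.38057268 149.22224966]
 [682.09438962 373.61433891]
 [332.56202987 391.71514543]]
```

View pics/w4.png

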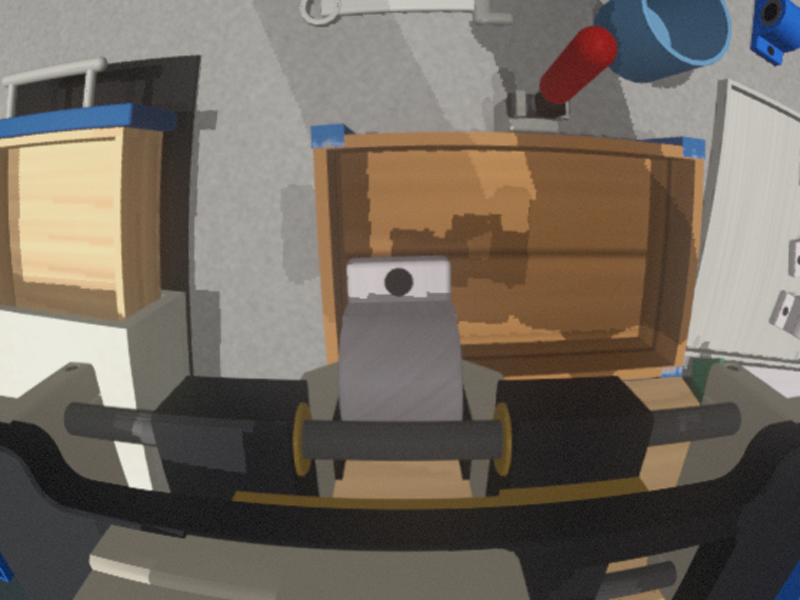

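```bash
python3 - <<'E'
from h import *
w=winfo('w4')['w']; crop(w,210,75,270,120,'c1.png',6);crop(w,450,75,510,120,'c2.png',6);crop(w,450,230,510,275,'c3.png',6)
a=[cv2.imread(f'pics/c{k}.png') for k in (1,2,3)]; cv2.imwrite('pics/c.png',np.vstack([np.hstack(a[:2]),np.hstack([a[2],a[2]*0])]))
E
```

```text
c1.png scale 6 off 210 75
c2.png scale 6 off 450 75
c3.png scale 6 off 450 230
```

View pics/c.png

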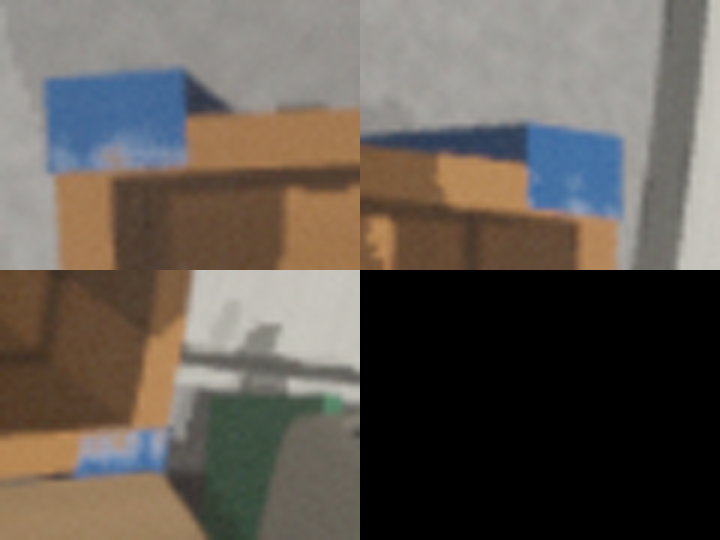

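```bash
python3 - <<'E'
from h import *
i=winfo('w4')['i']
O=[('wrist',(228.8,105.5),(-.075,-.122,.072)),('wrist',(486.7,112),(-.075,.122,.072)),('wrist',(472.2,256.7),(.075,.122,.072))]
print(fit(O,[.55,.02,.11],infos={'wrist':i}))
t,r=pose()
h=atz('wrist',np.array((398,282))/1.4286,t[2]-.008+.012,i); print('hole',h, r.inv().apply(h-t))
E
```

```text
(array([0.55380292, 0.02180618, 0.11298604]), array([[ 0.2,  0.1],
       [-0.3,  0.4],
       [-0.2, -0.6]]))
hole [ 0.54035642 -0.06067654  0.19647911] [-0.04194002 -0.00386901 -0.00051014]
```

```bash
cat >> h.py <<'E'
CR=np.array([.5538,.0218]);CA=.113
def L(x,y,z): return [*(CR+[x*np.cos(CA)-y*np.sin(CA),x*np.sin(CA)+y*np.cos(CA)]),z]
E
python3 - <<'E'
from h import *
go(L(.03,-.075,.09),CA+np.pi/2);go(L(.03,-.075,.018),CA+np.pi/2)
E
```

```text
slide [ 1.1 10.2  0.6] rot [-0.    -0.02  -0.003] dist 0.10
slide [ 1.1 17.4  0.6] rot [-0.    -0.02  -0.003] dist 0.17
```

>>> servo_tool --gripper '[0,0,0,0,0,0,0,0]' --slide '[[1.1,4,0.6],[1.1,8,0.6],[1.1,11,0.6],[1.1,13.5,0.6],[1.1,15.5,0.6],[1.1,16.8,0.6],[1.1,17.4,0.6],[1.1,17.4,0.6]]' --rotation '[[0,-0.02,0],[0,-0.02,0],[0,-0.02,0],[0,-0.02,0],[0,-0.02,0],[0,-0.02,0],[0,-0.02,0],[0,-0.02,0]]'

```text
clock: 9.3
tcp_pos: [0.5931, -0.0486, 0.02]
eef_rot: [-1.569, -0.076, 0.078]
wrist_force: [0.4, 0.0, -2.2]
opening: 0.0364
```

>>> servo_tool --gripper '[0.47,0.47,0.47,0.47,0.47,0.47,0.47,0.47,0.47]' --slide '[[0,0,0],[0,0,0],[0,0,0],[0,-1,0],[0,-4,0],[0,-9,0],[0,-14,0],[0,-19,0],[0,-24,0]]' --rotation '[[0,0,0],[0,0,0],[0,0,0],[0,0,0],[0,0,0],[0,0,0],[0,0,0],[0,0,0],[0,0,0]]'

```text
clock: 10.2
tcp_pos: [0.5931, -0.0482, 0.264]
eef_rot: [-1.569, -0.079, 0.077]
wrist_force: [2.1, -0.3, 0.2]
opening: 0.043
```

```bash
python3 - <<'E'
from h import *
go([.52,.25,.30],0)
wshot('w5')
E
```

```text
slide [-4.3 -3.6 30.4] rot [-1.00e-03  1.67e+00  1.00e-03] dist 0.31
w5.png scale 1.4285714285714286 off 0 0
[ 0.59305865 -0.04819167  0.26398229]
```

View pics/w5.png

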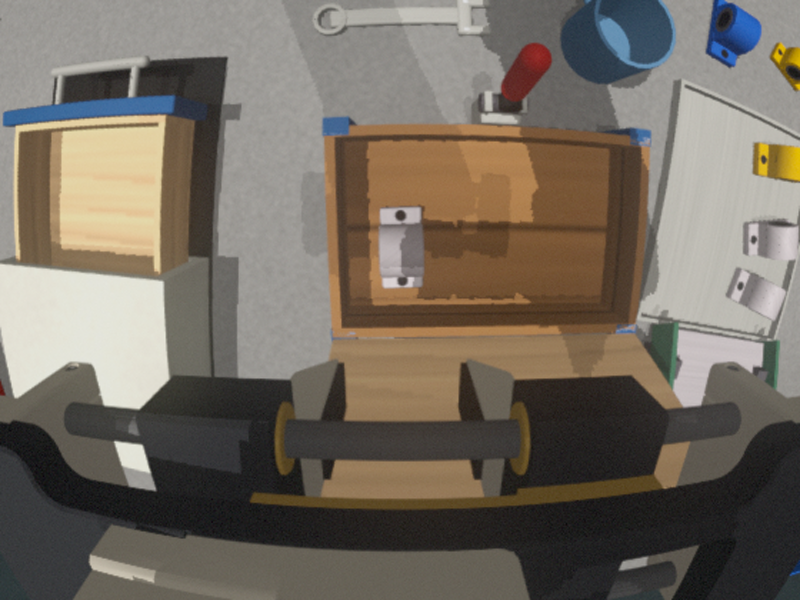

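The first casting stands in the crate at (402,247). Back to the tray view.

>>> servo_tool --gripper '[0.52,0.52,0.52,0.52,0.52,0.52,0.52,0.52,0.52,0.52,0.52,0.52]' --slide '[[-4.3,-3.6,30.4],[-4.3,-3.6,30.4],[-4.3,-3.6,30.4],[-4.3,-3.6,30.4],[-4.3,-3.6,30.4],[-4.3,-3.6,30.4],[-4.3,-3.6,30.4],[-4.3,-3.6,30.4],[-4.3,-3.6,30.4],[-4.3,-3.6,30.4],[-4.3,-3.6,30.4],[-4.3,-3.6,30.4]]' --rotation '[[0,1.67,0],[0,1.67,0],[0,1.67,0],[0,1.67,0],[0,1.67,0],[0,1.67,0],[0,1.67,0],[0,1.67,0],[0,1.67,0],[0,1.67,0],[0,1.67,0],[0,1.67,0]]'

```text
clock: 11.45
tcp_pos: [0.5205, 0.2501, 0.2977]
eef_rot: [-1.207, 1.211, -1.212]
wrist_force: [-0.2, -0.2, -0.5]
opening: 0.0478
```

```bash
python3 - <<'E'
from h import *
wshot('w6')
E
```

```text
w6.png scale 1.4285714285714286 off 0 0
[0.52047421 0.25013501 0.29772991]
```

View pics/w6.png

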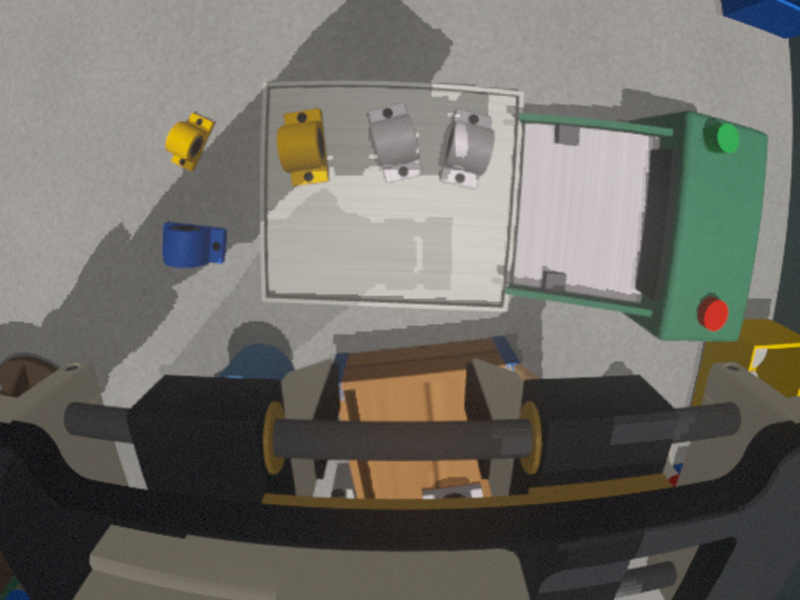

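```bash
cat >> h.py <<'E'
def castings(name,lst,zt=.016):
    i=winfo(name)['i']; out={}
    for n,a,b in lst:
        p=atz('wrist',np.array(a)/1.4286,zt,i);q=atz('wrist',np.array(b)/1.4286,zt,i)
        d=p-q; ang=np.arctan2(d[1],d[0]); out[n]=((p+q)/2,ang); print(n,np.round((p+q)/2,4),'len',round(np.linalg.norm(d),4),'yaw',round(ang-np.pi/2,3))
    return out
E
python3 - <<'E'
from h import *
o=castings('w6',[('M',(303,118),(309,177)),('B',(388,113),(403,172)),('C',(474,119),(460,179))])
c,a=o['B']
print(pose())
for z in (.09,.012): go([c[0],c[1],z],a-np.pi/2)
E
```

```text
M [0.4297 0.354  0.016 ] len 0.0574 yaw 0.086
B [0.5143 0.3564 0.016 ] len 0.058 yaw 0.24
C [0.5812 0.351  0.016 ] len 0.0593 yaw -0.22
(array([0.52052777, 0.25003734, 0.29754983]), Rotation.from_matrix(array([[ 4.10909042e-04,  8.73346816e-04,  9.99999534e-01],
                            [-9.99999890e-01,  2.28015871e-04,  4.10710051e-04],
                            [-2.27657073e-04, -9.99999593e-01,  8.73440414e-04]])))
slide [-10.6  20.8  -0.6] rot [-0.001 -0.239 -0.   ] dist 0.23
slide [-10.6  28.6  -0.6] rot [-0.001 -0.239 -0.   ] dist 0.30
```

>>> servo_tool --gripper '[0.5,0.5,0.5,0.5,0.5,0.5,0.5,0.5,0.5,0.5,0.5]' --slide '[[-10.6,18,-0.6],[-10.6,19,-0.6],[-10.6,20.8,-0.6],[-10.6,20.8,-0.6],[-10.6,20.8,-0.6],[-10.6,20.8,-0.6],[-10.6,23,-0.6],[-10.6,25.5,-0.6],[-10.6,27.5,-0.6],[-10.6,28.6,-0.6],[-10.6,28.6,-0.6]]' --rotation '[[0,-0.239,0],[0,-0.239,0],[0,-0.239,0],[0,-0.239,0],[0,-0.239,0],[0,-0.239,0],[0,-0.239,0],[0,-0.239,0],[0,-0.239,0],[0,-0.239,0],[0,-0.239,0]]'

```text
clock: 12.6
tcp_pos: [0.5152, 0.3549, 0.0107]
eef_rot: [-1.314, 1.031, -1.031]
wrist_force: [-0.2, -0.4, 1.1]
opening: 0.0459
```

>>> servo_tool --gripper '[0,0,0,0,0,0,0,0,0]' --slide '[[0,0,0],[0,0,0],[0,0,0],[0,-2,0],[0,-6,0],[0,-11,0],[0,-16,0],[0,-20,0],[0,-20,0]]' --rotation '[[0,0,0],[0,0,0],[0,0,0],[0,0,0],[0,0,0],[0,0,0],[0,0,0],[0,0,0],[0,0,0]]'

```text
clock: 13.5
tcp_pos: [0.5166, 0.3585, 0.2176]
eef_rot: [-1.302, 1.028, -1.032]
wrist_force: [0.2, 1.0, -2.9]
opening: 0.0356
```

```bash
python3 - <<'E'
from h import *
wshot('w7')
go(L(.03,0,.21),CA+np.pi/2)
E
```

```text
w7.png scale 1.4285714285714286 off 0 0
[0.51658777 0.35845805 0.21763769]
slide [33.8  0.3 -1.3] rot [-0.006 -1.445  0.002] dist 0.34
```

View pics/w7.png

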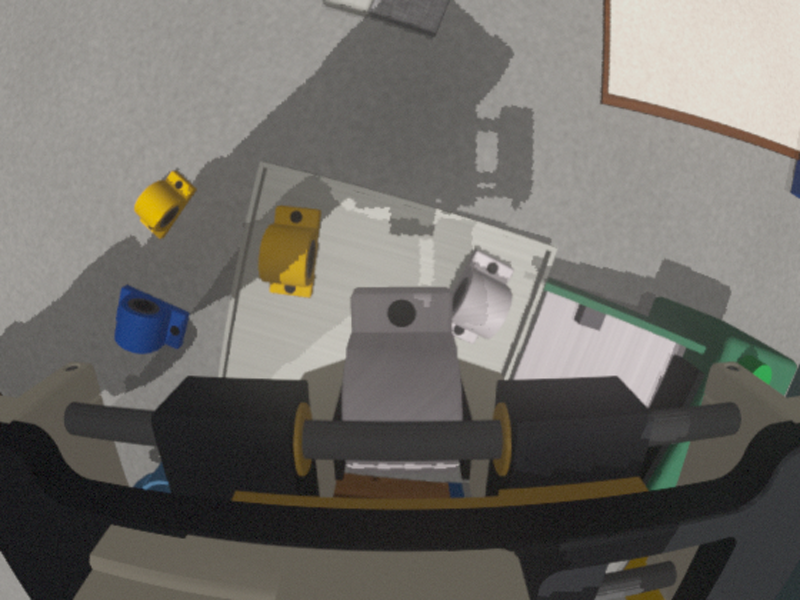

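>>> servo_tool --gripper '[0,0,0,0,0,0,0,0,0,0,0]' --slide '[[33.3,-2,-1.3],[33.3,-2,-1.3],[33.3,-2,-1.3],[33.3,-2,-1.3],[33.3,-2,-1.3],[33.3,-2,-1.3],[33.3,-2,-1.3],[33.3,-2,-1.3],[33.3,0.3,-1.3],[33.3,0.3,-1.3],[33.3,0.3,-1.3]]' --rotation '[[0,-1.445,0],[0,-1.445,0],[0,-1.445,0],[0,-1.445,0],[0,-1.445,0],[0,-1.445,0],[0,-1.445,0],[0,-1.445,0],[0,-1.445,0],[0,-1.445,0],[0,-1.445,0]]'

```text
clock: 14.65
tcp_pos: [0.5797, 0.0283, 0.2055]
eef_rot: [-1.569, -0.087, 0.092]
wrist_force: [0.3, 0.2, -2.1]
opening: 0.0359
```

```bash
python3 - <<'E'
from h import *
go(L(.025,0,.018),CA+np.pi/2)
E
```

```text
slide [-0.1 18.7 -0.4] rot [-0.     0.001 -0.004] dist 0.19
```

>>> servo_tool --gripper '[0,0,0,0,0,0,0,0,0,0.47,0.47,0.47]' --slide '[[0,4,-0.4],[0,8,-0.4],[0,11,-0.4],[0,14,-0.4],[0,16.5,-0.4],[0,18,-0.4],[0,18.7,-0.4],[0,18.7,-0.4],[0,18.7,-0.4],[0,18.7,-0.4],[0,18.7,-0.4],[0,18.7,-0.4]]' --rotation '[[0,0,0],[0,0,0],[0,0,0],[0,0,0],[0,0,0],[0,0,0],[0,0,0],[0,0,0],[0,0,0],[0,0,0],[0,0,0],[0,0,0]]'

```text
clock: 15.85
tcp_pos: [0.5819, 0.0251, 0.0215]
eef_rot: [-1.569, -0.089, 0.087]
wrist_force: [0.1, 0.5, 0.2]
opening: 0.0432
```

>>> servo_tool --gripper '[0.47,0.47,0.47,0.47,0.47,0.5]' --slide '[[0,-1,0],[0,-5,0],[0,-10,0],[0,-15,0],[0,-20,0],[0,-25,0]]' --rotation '[[0,0,0],[0,0,0],[0,0,0],[0,0,0],[0,0,0],[0,0,0]]'

```text
clock: 16.45
tcp_pos: [0.5808, 0.0254, 0.2738]
eef_rot: [-1.569, -0.089, 0.088]
wrist_force: [1.6, -0.3, 0.0]
opening: 0.0456
```

```bash
python3 - <<'E'
from h import *
go([.53,.25,.30],0)
wshot('w8')
E
```

```text
slide [-2.5 -2.6 22.9] rot [-1.000e-03  1.684e+00  0.000e+00] dist 0.23
w8.png scale 1.4285714285714286 off 0 0
[0.58076421 0.02536782 0.27379274]
```

View pics/w8.png

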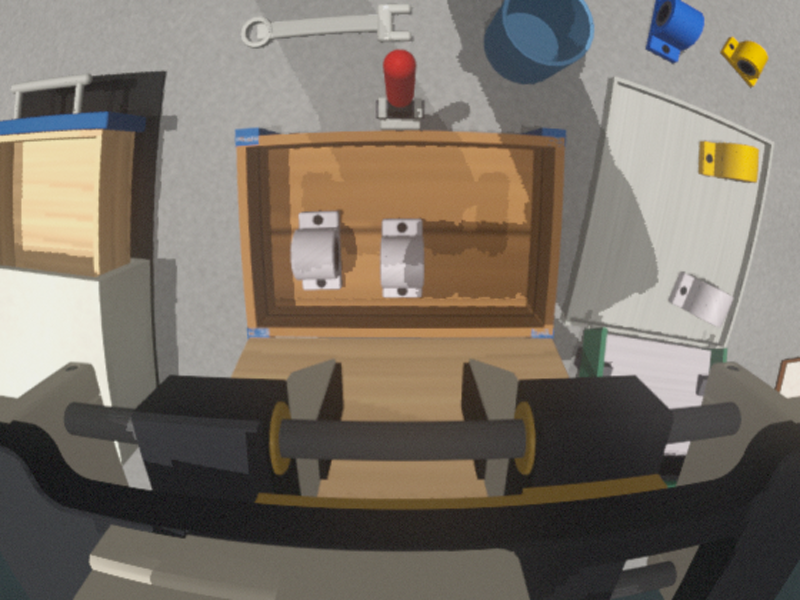

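Both castings stand on the crate floor at (318,250) and (402,258). Now for casting C.

>>> servo_tool --gripper '[0.52,0.52,0.52,0.52,0.52,0.52,0.52,0.52,0.52,0.52,0.52,0.52]' --slide '[[-2.5,-2.6,22.9],[-2.5,-2.6,22.9],[-2.5,-2.6,22.9],[-2.5,-2.6,22.9],[-2.5,-2.6,22.9],[-2.5,-2.6,22.9],[-2.5,-2.6,22.9],[-2.5,-2.6,22.9],[-2.5,-2.6,22.9],[-2.5,-2.6,22.9],[-2.5,-2.6,22.9],[-2.5,-2.6,22.9]]' --rotation '[[0,1.684,0],[0,1.684,0],[0,1.684,0],[0,1.684,0],[0,1.684,0],[0,1.684,0],[0,1.684,0],[0,1.684,0],[0,1.684,0],[0,1.684,0],[0,1.684,0],[0,1.684,0]]'

```text
clock: 17.7
tcp_pos: [0.5303, 0.2502, 0.2976]
eef_rot: [-1.206, 1.213, -1.213]
wrist_force: [0.2, -0.6, 0.1]
opening: 0.048
```

```bash
python3 - <<'E'
from h import *
wshot('w9')
E
```

```text
w9.png scale 1.4285714285714286 off 0 0
[0.53032336 0.25023905 0.29762662]
```

View pics/w9.png

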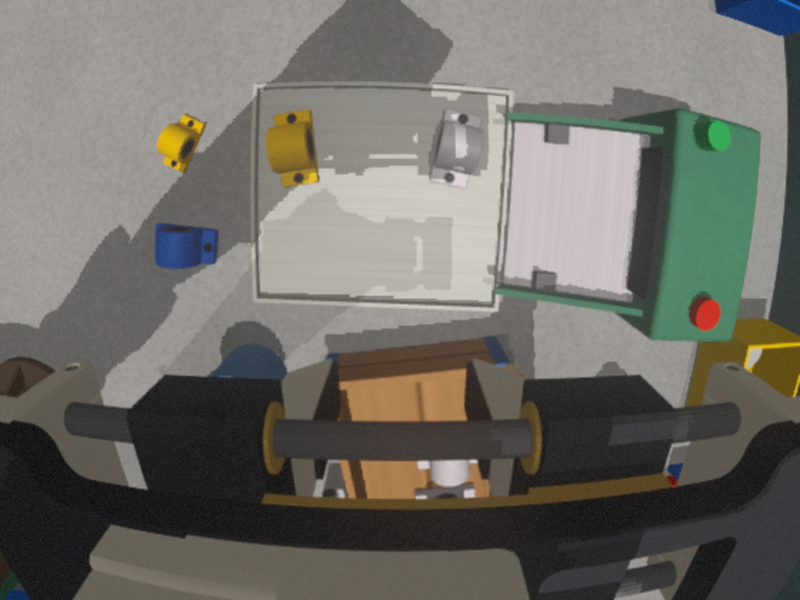

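```bash
python3 - <<'E'
from h import *
o=castings('w9',[('M',(292,118),(299,178)),('C',(462,119),(449,178))])
c,a=o['C']
for z in (.09,.012): go([c[0],c[1],z],a-np.pi/2)
E
```

```text
M [0.4294 0.3545 0.016 ] len 0.0587 yaw 0.097
C [0.5803 0.3512 0.016 ] len 0.0579 yaw -0.212
slide [-10.1  20.8   4.9] rot [-0.     0.207 -0.001] dist 0.24
slide [-10.1  28.6   4.9] rot [-0.     0.207 -0.001] dist 0.31
```

>>> servo_tool --gripper '[0.52,0.52,0.52,0.52,0.52,0.52,0.52,0.52,0.52,0.52,0.52]' --slide '[[-10.1,18,4.9],[-10.1,19,4.9],[-10.1,20.8,4.9],[-10.1,20.8,4.9],[-10.1,20.8,4.9],[-10.1,20.8,4.9],[-10.1,23,4.9],[-10.1,25.5,4.9],[-10.1,27.5,4.9],[-10.1,28.4,4.9],[-10.1,28.4,4.9]]' --rotation '[[0,0.207,0],[0,0.207,0],[0,0.207,0],[0,0.207,0],[0,0.207,0],[0,0.207,0],[0,0.207,0],[0,0.207,0],[0,0.207,0],[0,0.207,0],[0,0.207,0]]'

```text
clock: 18.85
tcp_pos: [0.5799, 0.3502, 0.0132]
eef_rot: [-1.104, 1.361, -1.361]
wrist_force: [0.4, -0.4, -0.1]
opening: 0.0482
```

>>> servo_tool --gripper '[0,0,0,0,0,0,0,0,0]' --slide '[[0,0,0],[0,0,0],[0,0,0],[0,-2,0],[0,-6,0],[0,-11,0],[0,-16,0],[0,-20,0],[0,-20,0]]' --rotation '[[0,0,0],[0,0,0],[0,0,0],[0,0,0],[0,0,0],[0,0,0],[0,0,0],[0,0,0],[0,0,0]]'

```text
clock: 19.75
tcp_pos: [0.5817, 0.3533, 0.2202]
eef_rot: [-1.093, 1.358, -1.358]
wrist_force: [0.6, 0.3, -1.9]
opening: 0.0356
```

```bash
python3 - <<'E'
from h import *
go(L(.025,.072,.21),CA+np.pi/2)
wshot('w10')
E
```

```text
slide [25.4  0.8  4.2] rot [-1.200e-02 -1.891e+00  1.000e-03] dist 0.26
w10.png scale 1.4285714285714286 off 0 0
[0.58173945 0.35335    0.22015363]
```

View pics/w10.png

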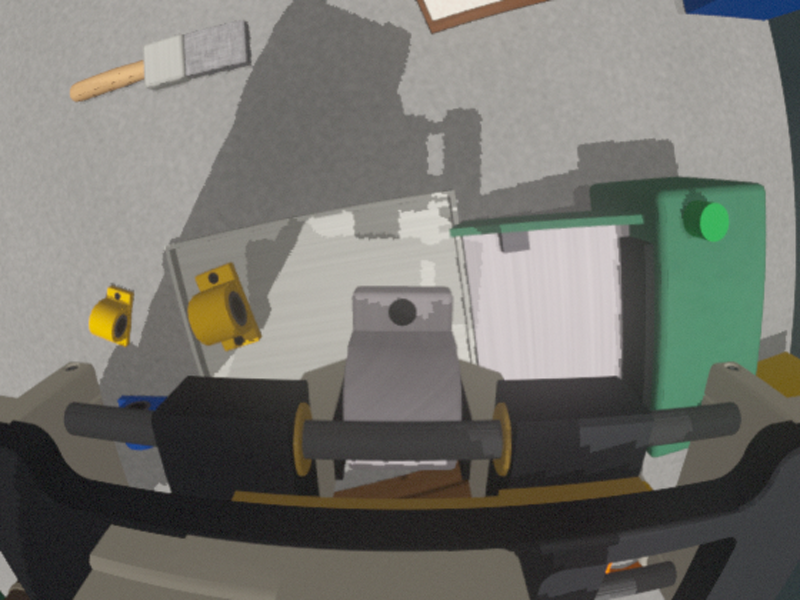

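>>> servo_tool --gripper '[0,0,0,0,0,0,0,0,0,0,0,0]' --slide '[[3,-4,0],[8,-4,1],[14,-4,2],[20,-4,3],[25.4,-4,4.2],[25.4,-4,4.2],[25.4,-4,4.2],[25.4,-4,4.2],[25.4,-2,4.2],[25.4,0.8,4.2],[25.4,0.8,4.2],[25.4,0.8,4.2]]' --rotation '[[0,-0.15,0],[0,-1.891,0],[0,-1.891,0],[0,-1.891,0],[0,-1.891,0],[0,-1.891,0],[0,-1.891,0],[0,-1.891,0],[0,-1.891,0],[0,-1.891,0],[0,-1.891,0],[0,-1.891,0]]'

```text
clock: 21.0
tcp_pos: [0.567, 0.0927, 0.202]
eef_rot: [-1.572, -0.019, 0.026]
wrist_force: [-0.5, 0.1, -2.6]
opening: 0.0359
```

```bash
python3 - <<'E'
from h import *
go(L(.025,.072,.018),CA+np.pi/2)
E
```

```text
slide [ 0.4 18.4  0.4] rot [ 0.001 -0.085 -0.004] dist 0.18
```

>>> servo_tool --gripper '[0,0,0,0,0,0,0,0,0,0.47,0.47,0.47]' --slide '[[0.4,4,0.4],[0.4,8,0.4],[0.4,11,0.4],[0.4,14,0.4],[0.4,16.5,0.4],[0.4,17.7,0.4],[0.4,18.4,0.4],[0.4,18.4,0.4],[0.4,18.4,0.4],[0.4,18.4,0.4],[0.4,18.4,0.4],[0.4,18.4,0.4]]' --rotation '[[0,-0.085,0],[0,-0.085,0],[0,-0.085,0],[0,-0.085,0],[0,-0.085,0],[0,-0.085,0],[0,-0.085,0],[0,-0.085,0],[0,-0.085,0],[0,-0.085,0],[0,-0.085,0],[0,-0.085,0]]'

```text
clock: 22.2
tcp_pos: [0.5731, 0.0978, 0.0215]
eef_rot: [-1.569, -0.085, 0.082]
wrist_force: [0.5, 0.0, -0.5]
opening: 0.0429
```

>>> servo_tool --gripper '[0.47,0.47,0.47,0.47,0.47,0.5]' --slide '[[0,-1,0],[0,-5,0],[0,-10,0],[0,-15,0],[0,-20,0],[0,-25,0]]' --rotation '[[0,0,0],[0,0,0],[0,0,0],[0,0,0],[0,0,0],[0,0,0]]'

```text
clock: 22.8
tcp_pos: [0.5719, 0.0979, 0.2738]
eef_rot: [-1.569, -0.085, 0.084]
wrist_force: [0.7, 0.1, -0.8]
opening: 0.0455
```

```bash
python3 - <<'E'
from h import *
go([.45,.25,.30],0)
wshot('w11')
E
```

```text
slide [-10.5  -2.6  16.4] rot [-1.000e-03  1.678e+00  0.000e+00] dist 0.20
w11.png scale 1.4285714285714286 off 0 0
[0.57190433 0.09789984 0.27379792]
```

View pics/w11.png

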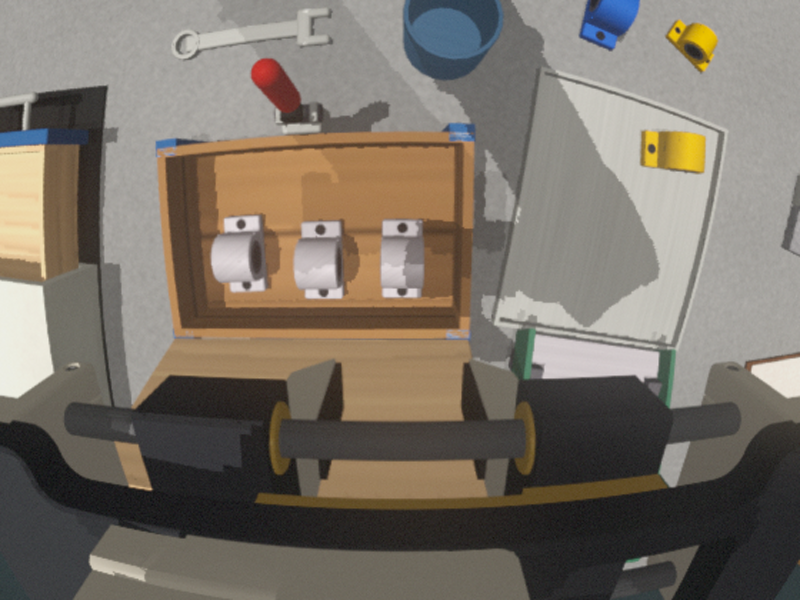

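All three castings stand on the floor at (241,255), (321,262) and (402,259). The master is next.

>>> servo_tool --gripper '[0.52,0.52,0.52,0.52,0.52,0.52,0.52,0.52,0.52,0.52,0.52,0.52]' --slide '[[-10.5,-2.6,16.4],[-10.5,-2.6,16.4],[-10.5,-2.6,16.4],[-10.5,-2.6,16.4],[-10.5,-2.6,16.4],[-10.5,-2.6,16.4],[-10.5,-2.6,16.4],[-10.5,-2.6,16.4],[-10.5,-2.6,16.4],[-10.5,-2.6,16.4],[-10.5,-2.6,16.4],[-10.5,-2.6,16.4]]' --rotation '[[0,1.678,0],[0,1.678,0],[0,1.678,0],[0,1.678,0],[0,1.678,0],[0,1.678,0],[0,1.678,0],[0,1.678,0],[0,1.678,0],[0,1.678,0],[0,1.678,0],[0,1.678,0]]'

```text
clock: 24.05
tcp_pos: [0.4502, 0.2499, 0.2975]
eef_rot: [-1.207, 1.211, -1.212]
wrist_force: [0.0, 0.9, 0.1]
opening: 0.0478
```

```bash
python3 - <<'E'
from h import *
wshot('w12')
E
```

```text
w12.png scale 1.4285714285714286 off 0 0
[0.4502299  0.2499427  0.29745563]
```

View pics/w12.png

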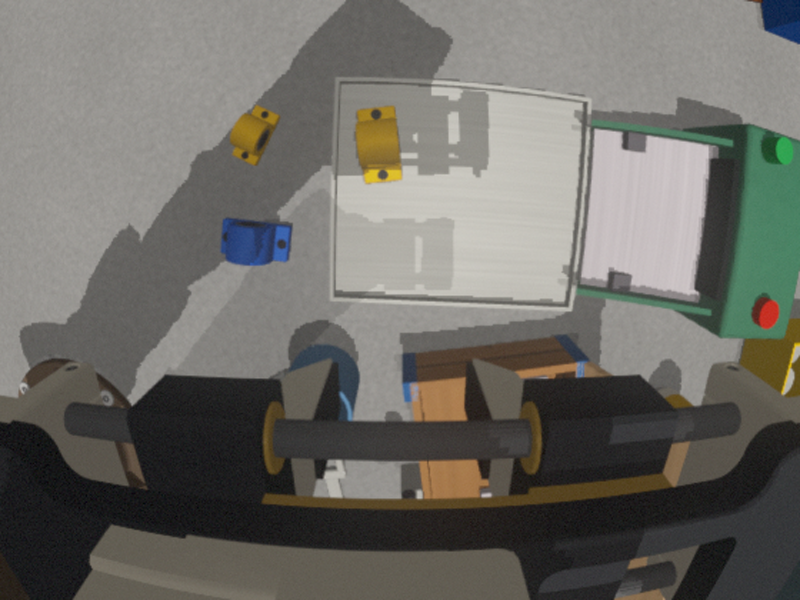

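```bash
python3 - <<'E'
from h import *
o=castings('w12',[('M',(376,115),(383,175))])
c,a=o['M']
for z in (.09,.014): go([c[0],c[1],z],a-np.pi/2)
E
```

```text
M [0.4291 0.3539 0.016 ] len 0.0576 yaw 0.108
slide [-10.4  20.7  -2.1] rot [-0.001 -0.108 -0.   ] dist 0.23
slide [-10.4  28.3  -2.1] rot [-0.001 -0.108 -0.   ] dist 0.30
```

>>> servo_tool --gripper '[0.52,0.52,0.52,0.52,0.52,0.52,0.52,0.52,0.52,0.52,0.52]' --slide '[[-10.4,18,-2.1],[-10.4,19,-2.1],[-10.4,20.7,-2.1],[-10.4,20.7,-2.1],[-10.4,20.7,-2.1],[-10.4,20.7,-2.1],[-10.4,23,-2.1],[-10.4,25.5,-2.1],[-10.4,27,-2.1],[-10.4,27.7,-2.1],[-10.4,27.7,-2.1]]' --rotation '[[0,-0.108,0],[0,-0.108,0],[0,-0.108,0],[0,-0.108,0],[0,-0.108,0],[0,-0.108,0],[0,-0.108,0],[0,-0.108,0],[0,-0.108,0],[0,-0.108,0],[0,-0.108,0]]'

```text
clock: 25.2
tcp_pos: [0.43, 0.3532, 0.0199]
eef_rot: [-1.259, 1.129, -1.13]
wrist_force: [-0.4, 0.4, 0.9]
opening: 0.0477
```

>>> servo_tool --gripper '[0,0,0,0,0,0,0,0,0,0]' --slide '[[0,0,0],[0,0,0],[0,0,0],[0,-2,0],[0,-6,0],[0,-11,0],[0,-16,0],[0,-21,0],[0,-26,0],[0,-28,0]]' --rotation '[[0,0,0],[0,0,0],[0,0,0],[0,0,0],[0,0,0],[0,0,0],[0,0,0],[0,0,0],[0,0,0],[0,0,0]]' --force 40

```text
clock: 26.2
tcp_pos: [0.4301, 0.355, 0.305]
eef_rot: [-1.252, 1.128, -1.129]
wrist_force: [-0.0, 1.2, -2.9]
opening: 0.0357
```

```bash
python3 - <<'E'
from h import *
wshot('w13')
go([.45,-.15,.32],0);go([.534,-.34,.30],-np.pi/2)
E
```

```text
w13.png scale 1.4285714285714286 off 0 0
[0.43010852 0.35502243 0.3049693 ]
slide [50.5 -1.6 -3.5] rot [-0.007  0.108 -0.005] dist 0.51
slide [70.3  0.3  2.8] rot [-1.000e-03  1.678e+00 -9.000e-03] dist 0.70
```

View pics/w13.png

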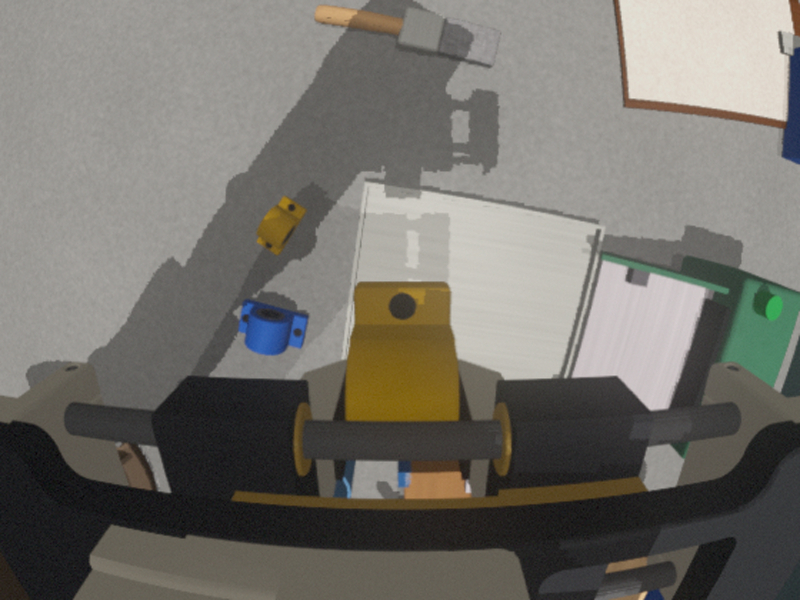

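>>> servo_tool --gripper '[0,0,0,0,0,0,0,0,0,0,0,0]' --slide '[[50.5,-1.6,-3.5],[50.5,-1.6,-3.5],[50.5,-1.6,-3.5],[50.5,-1.6,-3.5],[50.5,-1.6,-3.5],[50.5,-1.6,-3.5],[50.5,-1.6,-3.5],[50.5,-1.6,-3.5],[70.3,-1,2.8],[70.3,0.3,2.8],[70.3,0.3,2.8],[70.3,0.3,2.8]]' --rotation '[[0,0.05,0],[0,0.1,0],[0,0.15,0],[0,0.3,0],[0,0.45,0],[0,0.6,0],[0,0.75,0],[0,0.9,0],[0,1.05,0],[0,1.2,0],[0,1.35,0],[0,1.5,0]]'

```text
clock: 27.45
tcp_pos: [0.5013, -0.2393, 0.302]
eef_rot: [-0.185, 2.132, -2.132]
wrist_force: [0.6, 0.2, -2.0]
opening: 0.0362
```

```bash
python3 - <<'E'
from h import *
go([.534,-.34,.30],-np.pi/2)
print(bot.state()['joint_pos'])
E
```

```text
slide [-1.5  0.2 10.5] rot [0.    0.172 0.001] dist 0.11
[ 0.59929227  0.29352589 -0.32838323  1.60697046  0.09861459  1.25875325
 -1.14524119]
```

>>> servo_tool --gripper '[0,0,0,0]' --slide '[[-1.5,0.2,10.5],[-1.5,0.2,10.5],[-1.5,0.2,10.5],[-1.5,0.2,10.5]]' --rotation '[[0,0.172,0],[0,0.172,0],[0,0.172,0],[0,0.172,0]]'

```text
clock: 27.85
tcp_pos: [0.5342, -0.3397, 0.2989]
eef_rot: [-0.007, 2.223, -2.22]
wrist_force: [0.2, 0.3, -3.9]
opening: 0.0359
```

```bash
python3 - <<'E'
from h import *
wshot('w14')
a=optics.grab_frame('side'); crop(a,190,90,350,210,'d4.png')
b=optics.grab_frame('scene'); crop(b,110,165,230,255,'s4.png')
E
```

```text
w14.png scale 1.4285714285714286 off 0 0
[ 0.53421031 -0.33974059  0.2988901 ]
d4.png scale 5.0 off 190 90
s4.png scale 6.666666666666667 off 110 165
```

View pics/w14.png

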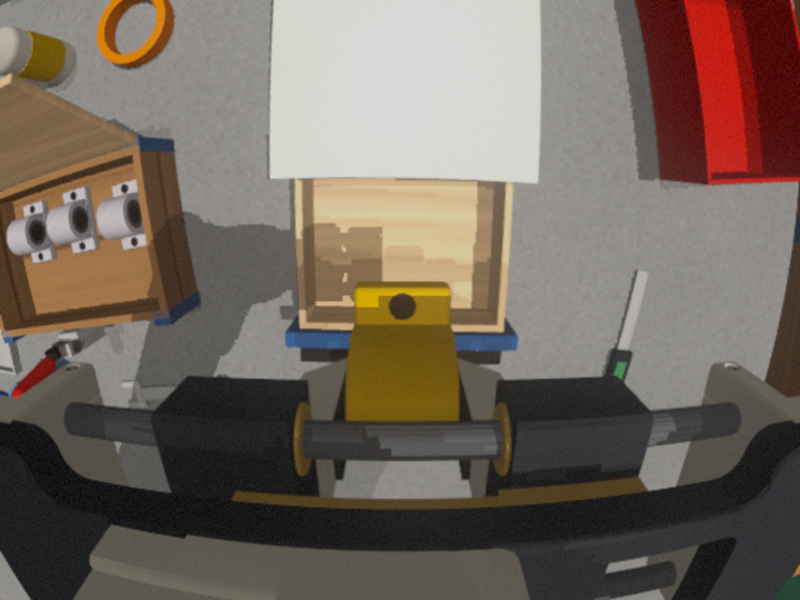

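View pics/d4.png

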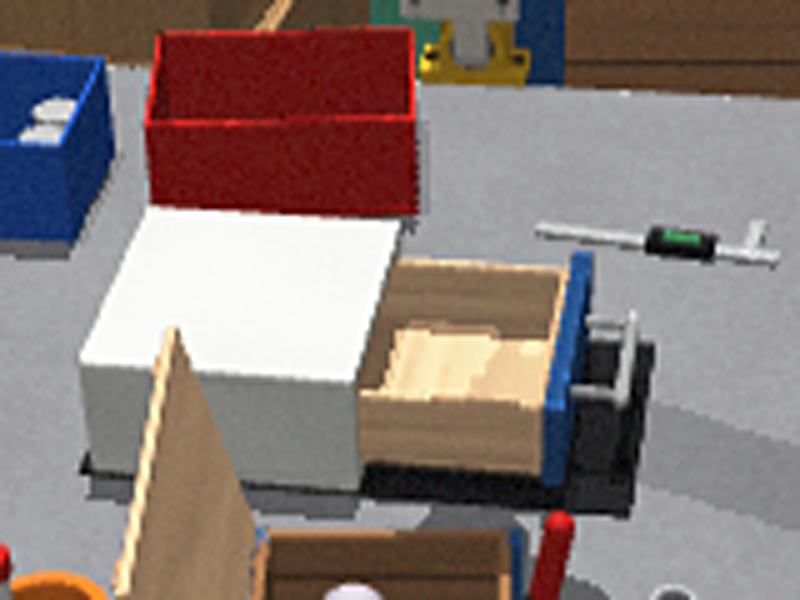

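View pics/s4.png

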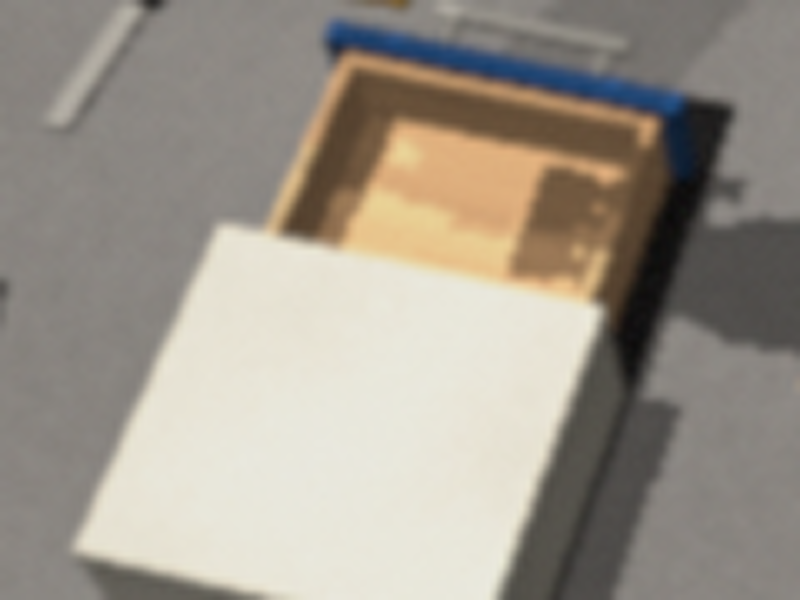

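```bash
python3 - <<'E'
from h import *
i=winfo('w14')['i']
f=lambda p,z: np.round(atz('wrist',np.array(p)/1.4286,z,i),4)
print('cabfront',f((270,177),.098),f((540,182),.098))
print('panel in',f((287,333),.084),f((517,334),.084))
print('panel out',f((287,348),.084),f((517,349),.084))
print('drawer inner front', f((315,325),.076),f((492,321),.076), 'inner back at cab', f((313,180),.076),f((492,182),.076))
print('outer side',f((297,250),.076),f((508,250),.076))
E
```

```text
cabfront [ 0.6091 -0.2359  0.098 ] [ 0.6061 -0.4478  0.098 ]
panel in [ 0.4747 -0.2393  0.084 ] [ 0.4745 -0.4403  0.084 ]
panel out [ 0.4605 -0.2382  0.084 ] [ 0.4603 -0.4415  0.084 ]
drawer inner front [ 0.4795 -0.2633  0.076 ] [ 0.4838 -0.4186  0.076 ] inner back at cab [ 0.6049 -0.2663  0.076 ] [ 0.6038 -0.4132  0.076 ]
outer side [ 0.5463 -0.2508  0.076 ] [ 0.547  -0.4291  0.076 ]
```

```bash
python3 - <<'E'
from h import *
go([.538,-.34,.043],-np.pi/2)
E
```

```text
slide [-0.3 25.8  0.4] rot [0.001 0.008 0.001] dist 0.26
```

>>> servo_tool --gripper '[0,0,0,0,0,0,0,0,0,0,0]' --slide '[[-0.3,5,0.2],[-0.3,10,0.3],[-0.3,14,0.3],[-0.3,17,0.3],[-0.3,20,0.3],[-0.3,22,0.3],[-0.3,24,0.3],[-0.3,25.2,0.3],[-0.3,25.7,0.3],[-0.3,25.7,0.3],[-0.3,25.7,0.3]]' --rotation '[[0,0,0],[0,0,0],[0,0,0],[0,0,0],[0,0,0],[0,0,0],[0,0,0],[0,0,0],[0,0,0],[0,0,0],[0,0,0]]'

```text
clock: 29.1
tcp_pos: [0.5388, -0.3412, 0.0452]
eef_rot: [-0.005, 2.217, -2.218]
wrist_force: [0.4, -0.2, -3.2]
opening: 0.0359
```

>>> servo_tool --gripper '[0,0,0.52,0.52,0.52]' --slide '[[0,0.2,0],[0,0.3,0],[0,0.3,0],[0,0.3,0],[0,0.3,0]]' --rotation '[[0,0,0],[0,0,0],[0,0,0],[0,0,0],[0,0,0]]'

```text
clock: 29.6
tcp_pos: [0.5383, -0.3413, 0.0414]
eef_rot: [-0.006, 2.218, -2.219]
wrist_force: [-0.0, -0.5, 0.2]
opening: 0.0477
```

>>> servo_tool --gripper '[0.52,0.52,0.52,0.52,0.52,0.52]' --slide '[[0,-1,0],[0,-5,0],[0,-10,0],[0,-15,0],[0,-20,0],[3,-24,0]]' --rotation '[[0,0,0],[0,0,0],[0,0,0],[0,0,0],[0,0,0],[0,0,0]]'

```text
clock: 30.2
tcp_pos: [0.5111, -0.34, 0.2851]
eef_rot: [-0.005, 2.214, -2.215]
wrist_force: [0.3, -0.8, 1.0]
opening: 0.0477
```

```bash
python3 - <<'E'
from h import *
wshot('w15'); go([.40,-.34,.15],-np.pi/2); go([.35,-.34,.15],0)
E
```

```text
w15.png scale 1.4285714285714286 off 0 0
[ 0.51109016 -0.34000938  0.28506141]
slide [10.8 14.1 -0.4] rot [-0.007  0.005 -0.008] dist 0.18
slide [15.8 14.1 -0.5] rot [-1.100e-02 -1.566e+00 -1.000e-03] dist 0.21
```

View pics/w15.png

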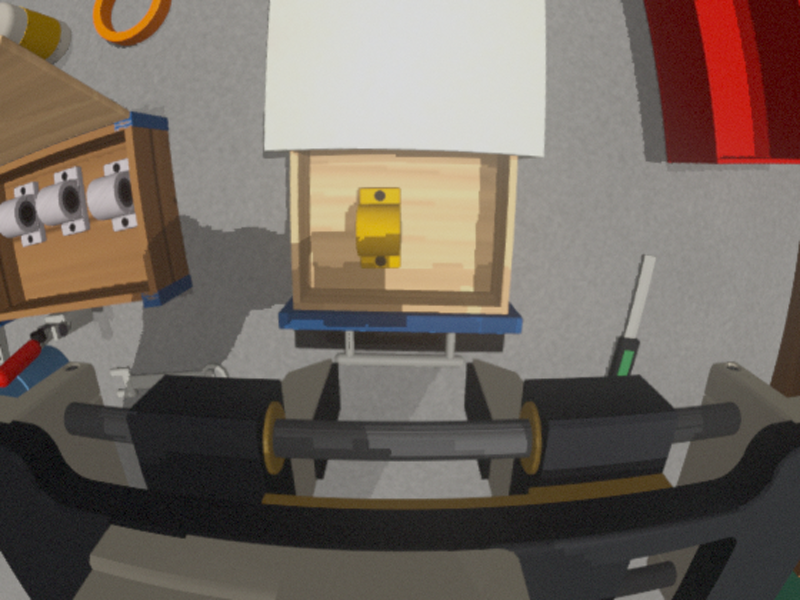

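The master stands in the drawer at (380,228). Next I push the drawer shut with closed fingers on the handle bar.

>>> servo_tool --gripper '[0.2,0,0,0,0,0,0,0,0,0]' --slide '[[5,4,-0.2],[10,8,-0.4],[12.3,12,-0.5],[12.3,16,-0.6],[12.3,20,-0.7],[12.3,23,-0.7],[12.3,24,-0.7],[12.3,24,-0.7],[12.3,24,-0.7],[12.3,24,-0.7]]' --rotation '[[0,0,0],[0,0,0],[0,0,0],[0,0,0],[0,0,0],[0,0,0],[0,0,0],[0,0,0],[0,0,0],[0,0,0]]'

```text
clock: 31.25
tcp_pos: [0.3863, -0.3359, 0.0429]
eef_rot: [-0.004, 2.215, -2.219]
wrist_force: [-0.3, 1.1, 0.8]
opening: 0.0001
```

```bash
python3 - <<'E'
from h import *
wshot('w16'); go([.535,-.34,.045],-np.pi/2); print(bot.state()['opening'])
E
```

```text
w16.png scale 1.4285714285714286 off 0 0
[ 0.3863412  -0.33586401  0.04291855]
slide [-14.9  -0.2   0.5] rot [-0.002  0.006 -0.002] dist 0.15
0.0005033382321759411
```

View pics/w16.png

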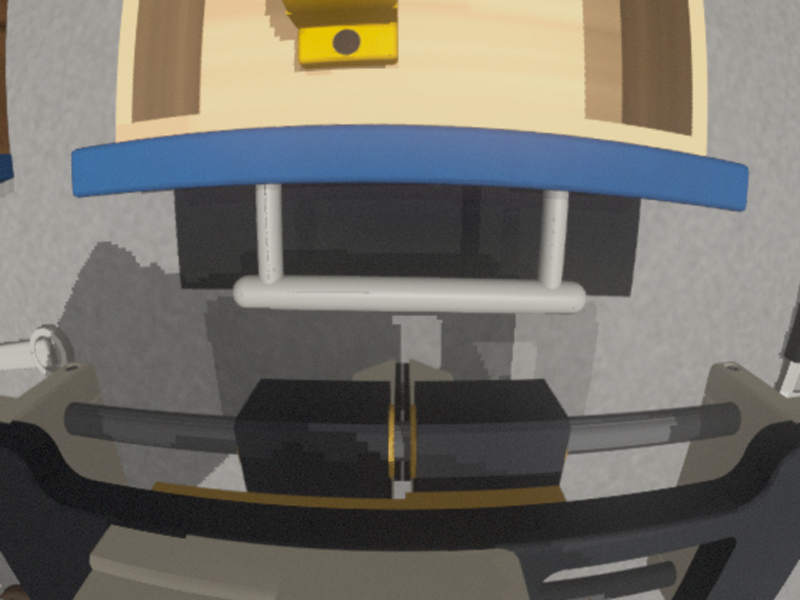

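>>> servo_tool --gripper '[0,0,0,0,0,0,0,0,0,0,0,0]' --slide '[[-1.5,-0.2,0.2],[-2.5,-0.2,0.4],[-3.5,-0.2,0.5],[-4.8,-0.2,0.5],[-6.1,-0.2,0.5],[-7.4,-0.2,0.5],[-8.7,-0.2,0.5],[-10,-0.2,0.5],[-11.3,-0.2,0.5],[-12.3,-0.2,0.5],[-13,-0.2,0.5],[-13,-0.2,0.5]]' --rotation '[[0,0,0],[0,0,0],[0,0,0],[0,0,0],[0,0,0],[0,0,0],[0,0,0],[0,0,0],[0,0,0],[0,0,0],[0,0,0],[0,0,0]]'

```text
clock: 32.5
tcp_pos: [0.5165, -0.3387, 0.0431]
eef_rot: [-0.007, 2.218, -2.217]
wrist_force: [0.3, 0.2, -0.9]
opening: 0.0003
```

```bash
python3 - <<'E'
from h import *
wshot('w17'); print(bot.state()['wrist_force'])
E
```

```text
w17.png scale 1.4285714285714286 off 0 0
[ 0.51651039 -0.33868352  0.04314168]
[-0.17340979  0.79707994 -0.0141677 ]
```

View pics/w17.png

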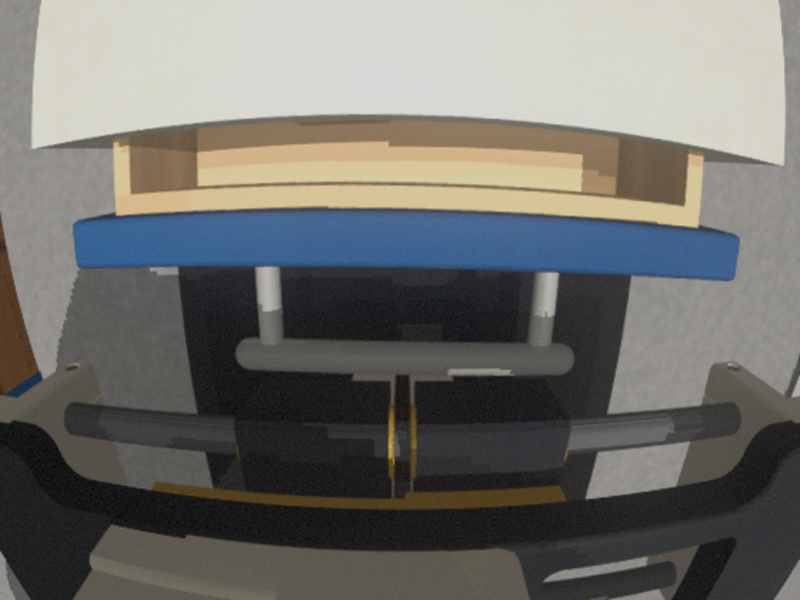

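>>> servo_tool --gripper '[0,0,0,0]' --slide '[[-0.8,0,0],[-1.5,0,0],[-2,0,0],[-2,0,0]]' --rotation '[[0,0,0],[0,0,0],[0,0,0],[0,0,0]]'

```text
clock: 32.95
tcp_pos: [0.5364, -0.3389, 0.0433]
eef_rot: [-0.006, 2.217, -2.218]
wrist_force: [0.1, 0.4, 0.1]
opening: 0.0007
```

>>> servo_tool --gripper '[0,0,0]' --slide '[[-0.4,0,0],[-0.8,0,0],[-0.8,0,0]]' --rotation '[[0,0,0],[0,0,0],[0,0,0]]'

```text
clock: 33.25
tcp_pos: [0.5413, -0.3392, 0.0429]
eef_rot: [-0.01, 2.221, -2.22]
wrist_force: [-5.4, 0.1, 5.0]
opening: 0.0002
```

>>> servo_tool --gripper '[0,0,0]' --slide '[[-0.4,0,0],[-0.6,0,0],[-0.6,0,0]]' --rotation '[[0,0,0],[0,0,0],[0,0,0]]'

```text
clock: 33.55
tcp_pos: [0.5415, -0.3392, 0.0426]
eef_rot: [0.019, -2.218, 2.214]
wrist_force: [-25.2, 3.6, 19.5]
opening: 0.0003
```

```bash
python3 - <<'E'
from h import *
wshot('w18'); print(bot.state()['wrist_force'])
E
```

```text
w18.png scale 1.4285714285714286 off 0 0
[ 0.54150462 -0.33922967  0.04260575]
[-25.28177911   4.54713382  19.32619355]
```

View pics/w18.png

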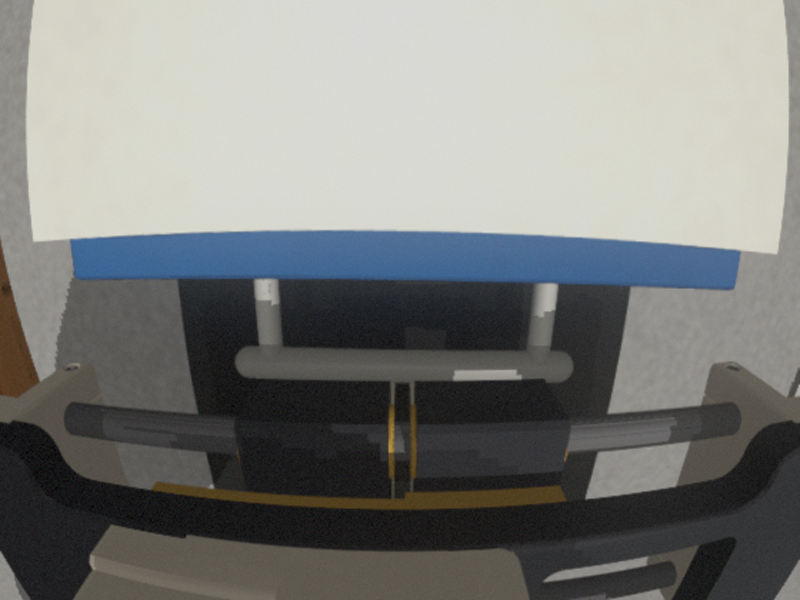

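The drawer is fully shut: hard stop, and 25 N on the handle. I retreat and find the bottle before going behind the lid.

>>> servo_tool --gripper '[0,0,0,0,0,0,0,0,0,0]' --slide '[[1,0,0],[2.5,0,0],[3,-3,0],[3,-8,0],[3,-13,0],[3,-18,0],[3,-23,0],[3,-28,0],[3,-31,0],[3,-31,0]]' --rotation '[[0,0,0],[0,0,0],[0,0,0],[0,0,0],[0,0,0],[0,0,0],[0,0,0],[0,0,0],[0,0,0],[0,0,0]]'

```text
clock: 34.6
tcp_pos: [0.5213, -0.3398, 0.3589]
eef_rot: [0.003, 2.209, -2.219]
wrist_force: [0.2, -0.2, -0.5]
opening: 0.0006
```

```bash
python3 - <<'E'
from h import *
print('bottle cap',tri('scene',(275,266),'side',(188,202)))
a=CA-np.pi/2
go(L(.17,0,.34),a);go(L(.17,0,.20),a)
a=optics.grab_frame('side'); crop(a,170,110,330,270,'d5.png',3.7)
b=optics.grab_frame('scene'); crop(b,110,165,330,295,'s5.png')
E
```

```text
bottle cap (array([0.77671065, 0.06582211, 0.16299058]), np.float64(0.0007015870594157072))
slide [-20.4   1.9 -38. ] rot [-0.005 -0.107 -0.008] dist 0.43
slide [-20.2  15.9 -38. ] rot [-0.005 -0.107 -0.008] dist 0.46
d5.png scale 3.7 off 170 110
s5.png scale 3.6363636363636362 off 110 165
```

View pics/d5.png

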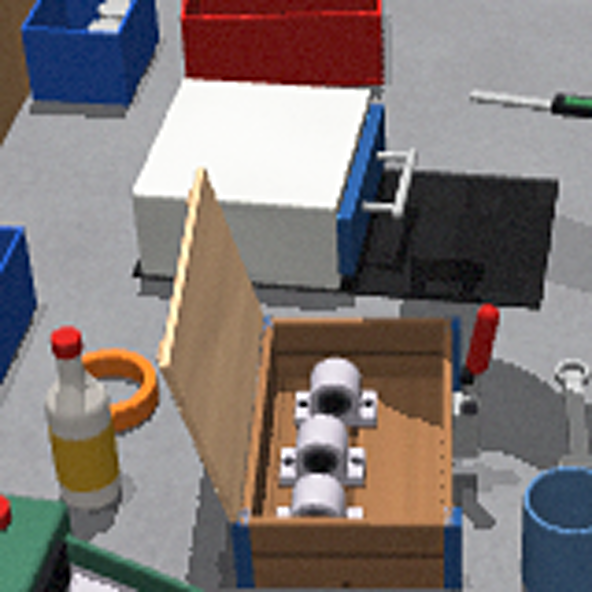

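View pics/s5.png

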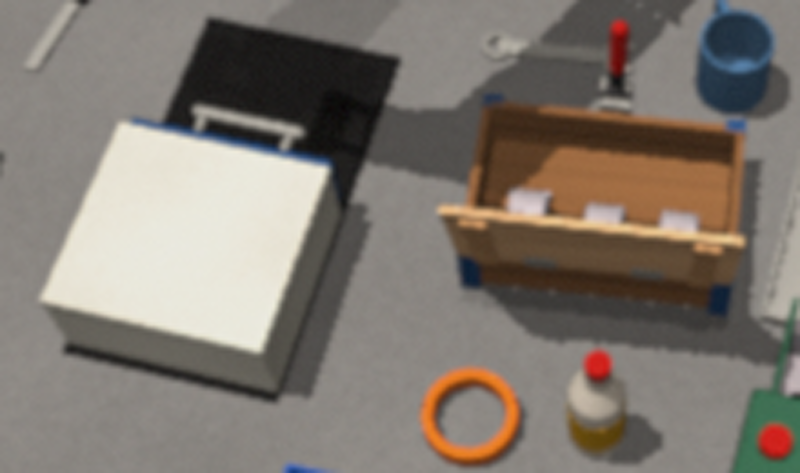

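```bash
python3 - <<'E'
from h import *
a=CA-np.pi/2
go(L(.17,-.03,.33),a);go(L(.17,-.03,.20),a)
E
```

```text
slide [-20.9   2.4 -34.9] rot [-0.001 -0.107 -0.001] dist 0.41
slide [-20.9  15.4 -34.9] rot [-0.001 -0.107 -0.001] dist 0.43
```

>>> servo_tool --gripper '[0,0,0,0,0,0,0,0,0,0]' --slide '[[-20.9,0,-34.9],[-20.9,0,-34.9],[-20.9,0,-34.9],[-20.9,0,-34.9],[-20.9,0,-34.9],[-20.9,0,-34.9],[-20.9,0,-34.9],[-20.9,2.4,-34.9],[-20.9,2.4,-34.9],[-20.9,2.4,-34.9]]' --rotation '[[0,-0.107,0],[0,-0.107,0],[0,-0.107,0],[0,-0.107,0],[0,-0.107,0],[0,-0.107,0],[0,-0.107,0],[0,-0.107,0],[0,-0.107,0],[0,-0.107,0]]'

```text
clock: 35.7
tcp_pos: [0.7253, 0.0139, 0.3251]
eef_rot: [-0.134, 2.165, -2.162]
wrist_force: [1.0, -0.5, -0.1]
opening: 0.0003
```

```bash
python3 - <<'E'
from h import *
a=CA-np.pi/2
go(L(.17,-.03,.20),a); wshot('w19')
E
```

```text
slide [-0.1 12.5  0.3] rot [0.001 0.004 0.006] dist 0.13
w19.png scale 1.4285714285714286 off 0 0
[0.72534117 0.01393291 0.32510687]
```

View pics/w19.png

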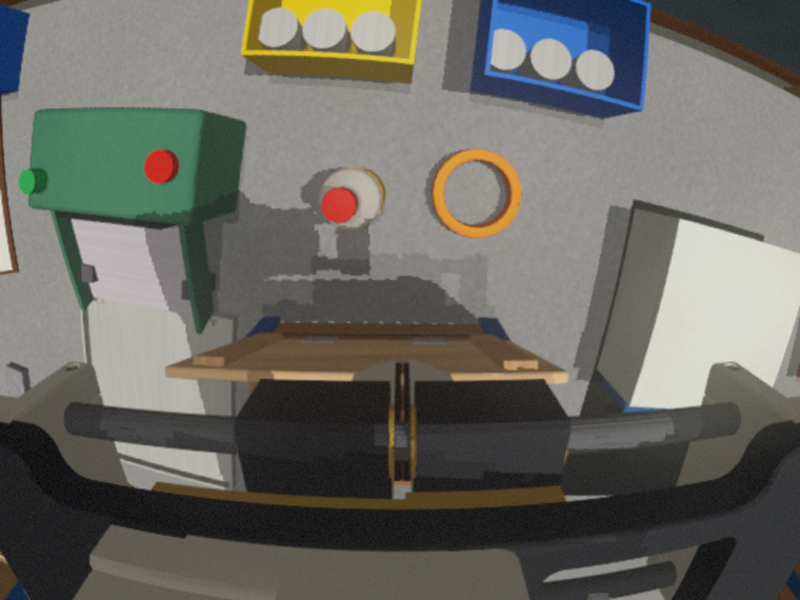

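```bash
python3 - <<'E'
from h import *
i=winfo('w19')['i']; t=winfo('w19')['t']
for p in [(170,366),(170,375),(565,374),(565,383)]:
    q=atz('wrist',np.array(p)/1.4286,.232,i)
    d=q[:2]-CR; print(q, 'local',d[0]*np.cos(CA)+d[1]*np.sin(CA),-d[0]*np.sin(CA)+d[1]*np.cos(CA))
print(proj('wrist',t,i)*1.4286)
H=np.array([.083,.0725]);w=.0095;r=.12
for th in np.linspace(np.pi/2,0,13):
    c=H+r*np.array([-np.cos(th),np.sin(th)])+.008*np.array([np.sin(th),np.cos(th)]); print(round(th,2),'X',round(c[0]+w,4),'Z',round(c[1],4))
E
```

```text
[0.66898713 0.15926042 0.232     ] local 0.12995249335598874 0.12359527410929044
[0.66234151 0.15984253 0.232     ] local 0.12341489290414286 0.12492303243647304
[ 0.69509305 -0.09172861  0.232     ] local 0.12759048034763762 -0.12873671394111172
[ 0.68894134 -0.09336027  0.232     ] local 0.12129400863737796 -0.12966430654968233
[[402.20079586 382.01587096]]
1.57 X 0.1005 Z 0.1925
1.44 X 0.0848 Z 0.1925
1.31 X 0.0692 Z 0.1905
1.18 X 0.054 Z 0.1864
1.05 X 0.0394 Z 0.1804
0.92 X 0.0258 Z 0.1726
0.79 X 0.0133 Z 0.163
0.65 X 0.0022 Z 0.1519
0.52 X -0.0074 Z 0.1394
0.39 X -0.0153 Z 0.1258
0.26 X -0.0213 Z 0.1113
0.13 X -0.0254 Z 0.0961
0.0 X -0.0275 Z 0.0805
```

>>> servo_tool --gripper '[0,0,0,0,0,0]' --slide '[[-0.1,4,0.3],[-0.1,8,0.3],[-0.1,11,0.3],[-0.1,13,0.3],[-0.1,13,0.3],[-0.1,13,0.3]]' --rotation '[[0,0,0],[0,0,0],[0,0,0],[0,0,0],[0,0,0],[0,0,0]]'

```text
clock: 36.35
tcp_pos: [0.7274, 0.006, 0.2003]
eef_rot: [-0.119, 2.163, -2.165]
wrist_force: [0.3, 0.3, -0.0]
opening: 0.0002
```

>>> servo_tool --gripper '[0,0,0,0,0,0]' --slide '[[1.5,0,0],[3,0,0],[5,0.1,0],[7,0.2,0],[8.5,0.2,0],[8.5,0.2,0]]' --rotation '[[0,0,0],[0,0,0],[0,0,0],[0,0,0],[0,0,0],[0,0,0]]'

```text
clock: 36.95
tcp_pos: [0.6428, -0.0024, 0.2]
eef_rot: [-0.117, 2.161, -2.163]
wrist_force: [-0.7, 0.4, -0.8]
opening: 0.0009
```

```bash
python3 - <<'E'
from h import *
t,r=pose(); d=t[:2]-CR; print(t,'local',d[0]*np.cos(CA)+d[1]*np.sin(CA),-d[0]*np.sin(CA)+d[1]*np.cos(CA))
a=optics.grab_frame('side'); crop(a,170,110,330,270,'d6.png',3.7)
E
```

```text
[ 0.64282159 -0.00239226  0.20003469] local 0.08572592904628372 -0.034076010971124136
d6.png scale 3.7 off 170 110
```

View pics/d6.png

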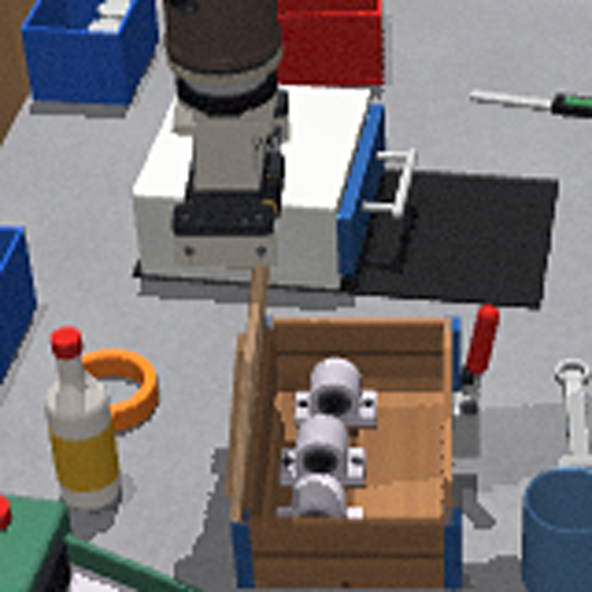

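>>> servo_tool --gripper '[0,0,0,0,0,0,0,0,0,0,0,0]' --slide '[[1.7,0.4,0],[3.2,0.9,0],[4.7,1.5,0],[6,2.4,0],[7.2,3.5,0],[8.4,4.7,0],[9.3,6,0],[10.1,7.4,0],[10.7,8.9,0],[11.1,10.3,0],[11.3,11.4,0],[11.3,11.4,0]]' --rotation '[[0,0,0],[0,0,0],[0,0,0],[0,0,0],[0,0,0],[0,0,0],[0,0,0],[0,0,0],[0,0,0],[0,0,0],[0,0,0],[0,0,0]]'

```text
clock: 38.2
tcp_pos: [0.5306, -0.0144, 0.0823]
eef_rot: [-0.124, 2.164, -2.164]
wrist_force: [0.1, 0.7, 1.1]
opening: 0.0003
```

>>> servo_tool --gripper '[0,0,0]' --slide '[[0,0.3,0],[0,0.6,0],[0,0.6,0]]' --rotation '[[0,0,0],[0,0,0],[0,0,0]]'

```text
clock: 38.5
tcp_pos: [0.5317, -0.0141, 0.0804]
eef_rot: [-0.12, 2.161, -2.164]
wrist_force: [-11.1, -1.0, 35.8]
opening: 0.0002
```

```bash
python3 - <<'E'
from h import *
a=optics.grab_frame('side'); crop(a,170,110,330,270,'d7.png',3.7)
E
```

```text
d7.png scale 3.7 off 170 110
```

View pics/d7.png

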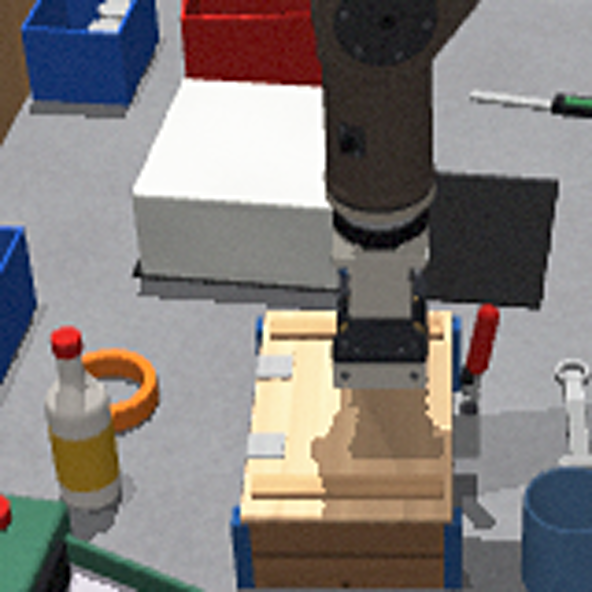

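>>> servo_tool --gripper '[0,0,0,0,0,0,0]' --slide '[[0,-1,0],[0,-5,0],[0,-10,0],[0,-15,0],[0,-19,0],[0,-19,0],[0,-19,0]]' --rotation '[[0,0,0],[0,0,0],[0,0,0],[0,0,0],[0,0,0],[0,0,0],[0,0,0]]'

```text
clock: 39.25
tcp_pos: [0.5314, -0.0141, 0.2685]
eef_rot: [-0.119, 2.161, -2.162]
wrist_force: [-0.6, -0.0, -1.5]
opening: 0.0006
```

```bash
python3 - <<'E'
from h import *
a=CA-np.pi/2
go(L(-.15,0,.26),a);go(L(-.15,0,.15),a)
P=np.array([-.099,.092])
for th in np.linspace(1.7,0,12):
    c=P+.065*np.array([np.cos(th),np.sin(th)])+.009*np.array([-np.sin(th),np.cos(th)]); print(round(th,2),'dx %.2f dz %.2f'%((c[0]-.0095+.15)*100,(.15-c[1])*100))
a=optics.grab_frame('side'); crop(a,170,110,330,270,'d8.png',3.7)
b=optics.grab_frame('scene'); crop(b,200,165,320,255,'s8.png')
E
```

```text
slide [12.4  0.8 -3.3] rot [-0.001 -0.    -0.003] dist 0.13
slide [12.4 11.8 -3.3] rot [-0.001 -0.    -0.003] dist 0.17
1.7 dx 2.42 dz -0.53
1.55 dx 3.41 dz -0.72
1.39 dx 4.43 dz -0.76
1.24 dx 5.43 dz -0.64
1.08 dx 6.41 dz -0.36
0.93 dx 7.33 dz 0.06
0.77 dx 8.18 dz 0.62
0.62 dx 8.93 dz 1.30
0.46 dx 9.56 dz 2.09
0.31 dx 10.07 dz 2.97
0.15 dx 10.43 dz 3.91
0.0 dx 10.65 dz 4.90
d8.png scale 3.7 off 170 110
s8.png scale 6.666666666666667 off 200 165
```

View pics/d8.png

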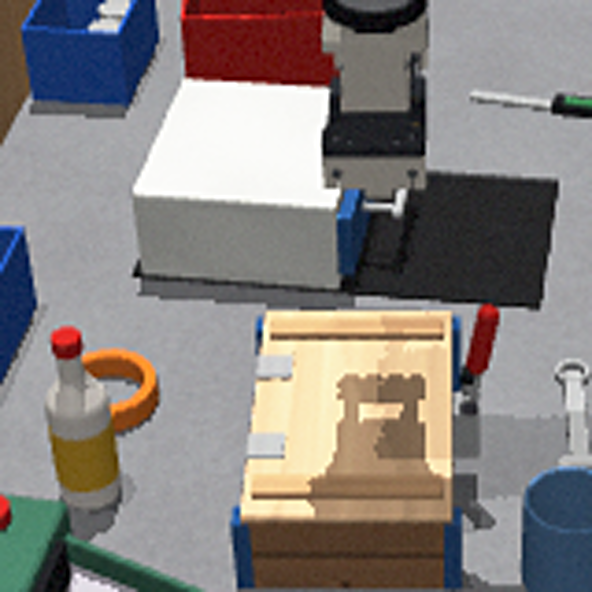

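View pics/s8.png

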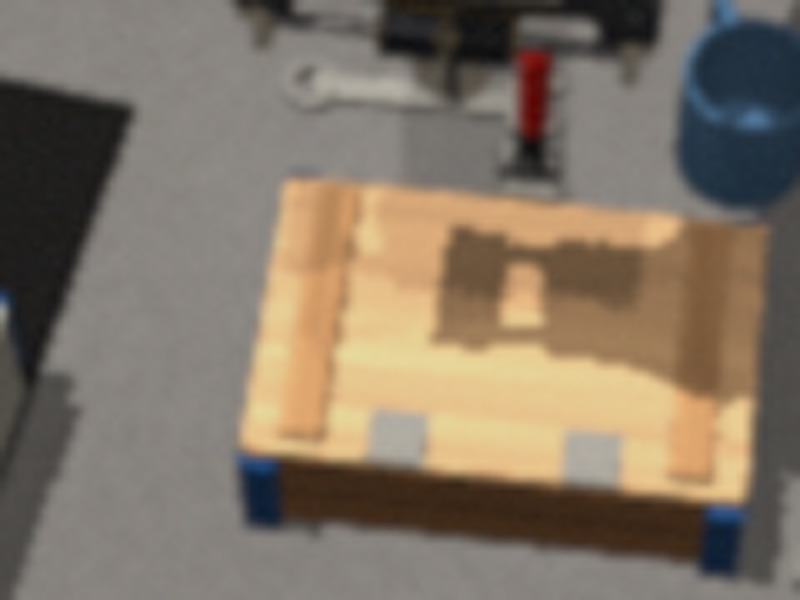

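The lid lies flat and shut. Now the clamp lever, from the front.

>>> servo_tool --gripper '[0,0,0,0,0,0,0,0,0,0]' --slide '[[4,0,-3.3],[9,0,-3.3],[12.4,0.5,-3.3],[12.4,0.8,-3.3],[12.4,0.8,-3.3],[12.4,4,-3.3],[12.4,8,-3.3],[12.4,11,-3.3],[12.4,11.8,-3.3],[12.4,11.8,-3.3]]' --rotation '[[0,0,0],[0,0,0],[0,0,0],[0,0,0],[0,0,0],[0,0,0],[0,0,0],[0,0,0],[0,0,0],[0,0,0]]'

```text
clock: 40.35
tcp_pos: [0.4036, 0.0048, 0.1482]
eef_rot: [-0.126, 2.165, -2.164]
wrist_force: [-0.2, 0.1, 0.2]
opening: 0.0004
```

```bash
python3 - <<'E'
from h import *
t,r=pose(); d=t[:2]-CR; print(t,'local',d[0]*np.cos(CA)+d[1]*np.sin(CA),-d[0]*np.sin(CA)+d[1]*np.cos(CA)); wshot('w20')
E
```

```text
[0.40360343 0.00479833 0.14820274] local -0.15115575825764144 4.287498053801367e-05
w20.png scale 1.4285714285714286 off 0 0
[0.40360343 0.00479833 0.14820274]
```

View pics/w20.png

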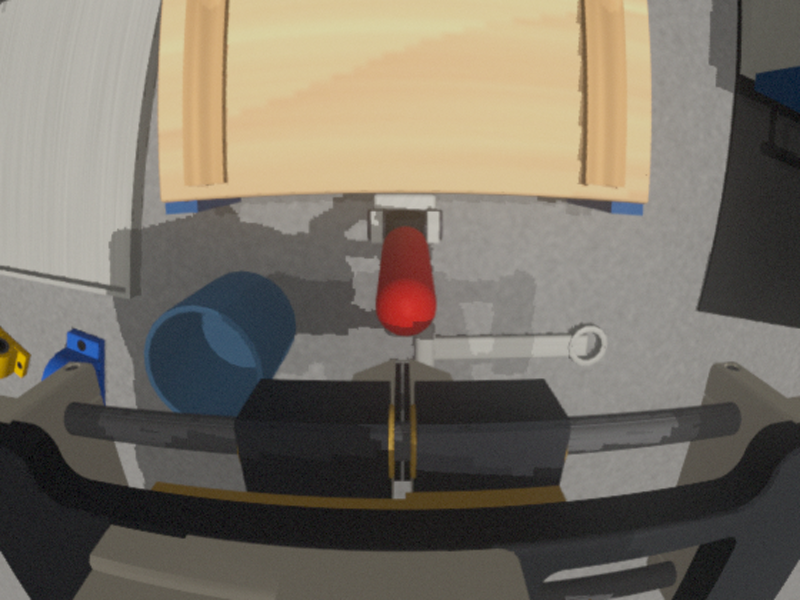

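>>> servo_tool --gripper '[0,0,0,0,0,0,0,0,0,0,0,0]' --slide '[[-1.5,-0.4,0],[-2.5,-0.7,0],[-3.5,-0.9,0],[-4.5,-0.9,0],[-5.5,-0.8,0],[-6.5,-0.5,0],[-7.4,0,0],[-8.3,0.5,0],[-9,1.2,0],[-9.7,2,0],[-10.2,2.8,0],[-10.2,2.8,0]]' --rotation '[[0,0,0],[0,0,0],[0,0,0],[0,0,0],[0,0,0],[0,0,0],[0,0,0],[0,0,0],[0,0,0],[0,0,0],[0,0,0],[0,0,0]]'

```text
clock: 41.6
tcp_pos: [0.5048, 0.0162, 0.1197]
eef_rot: [-0.125, 2.164, -2.164]
wrist_force: [0.1, 0.3, 0.6]
opening: 0.0002
```

```bash
python3 - <<'E'
from h import *
t,r=pose(); d=t[:2]-CR; print(t,'local',d[0]*np.cos(CA)+d[1]*np.sin(CA)); wshot('w21')
E
```

```text
[0.50479247 0.01621689 0.11968306] local -0.049324526638345176
w21.png scale 1.4285714285714286 off 0 0
[0.50479247 0.01621689 0.11968306]
```

View pics/w21.png

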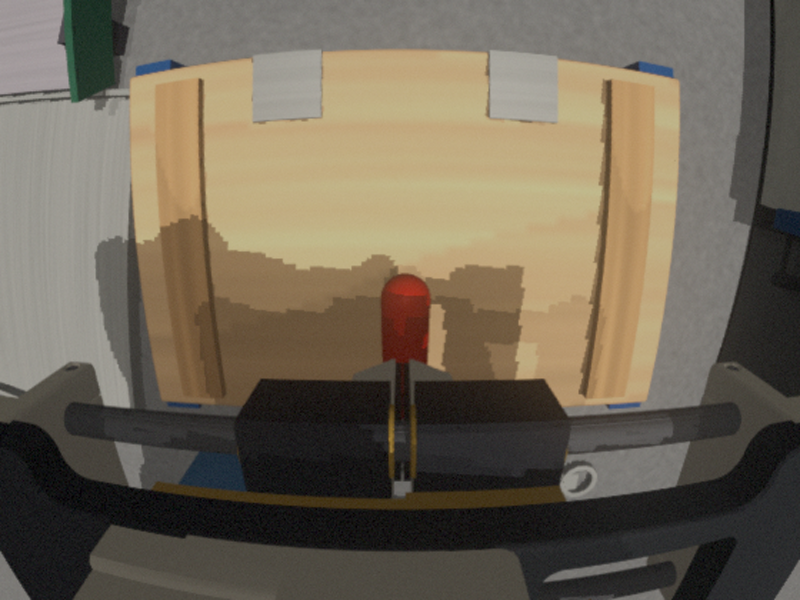

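Lever nearly down; I push on to its end stop.

>>> servo_tool --gripper '[0,0,0,0]' --slide '[[-0.3,0.8,0],[-0.5,1.5,0],[-0.6,1.9,0],[-0.6,1.9,0]]' --rotation '[[0,0,0],[0,0,0],[0,0,0],[0,0,0]]'

```text
clock: 42.05
tcp_pos: [0.5108, 0.0168, 0.1016]
eef_rot: [-0.123, 2.163, -2.163]
wrist_force: [0.1, -0.3, -0.2]
opening: 0.0004
```

>>> servo_tool --gripper '[0,0,0]' --slide '[[0,0.3,0],[0,0.5,0],[0,0.5,0]]' --rotation '[[0,0,0],[0,0,0],[0,0,0]]'

```text
clock: 42.35
tcp_pos: [0.5114, 0.0169, 0.1003]
eef_rot: [-0.12, 2.161, -2.164]
wrist_force: [-13.9, -1.7, 41.2]
opening: 0.0007
```

>>> servo_tool --gripper '[0,0,0,0,0,0,0,0]' --slide '[[0,-1,0],[0,-4,0],[0,-9,0],[0,-14,0],[0,-19,0],[5,-20,0],[9,-20,0],[9,-20,0]]' --rotation '[[0,0,0],[0,0,0],[0,0,0],[0,0,0],[0,0,0],[0,0,0],[0,0,0],[0,0,0]]'

```text
clock: 43.15
tcp_pos: [0.4173, 0.006, 0.2976]
eef_rot: [-0.123, 2.161, -2.166]
wrist_force: [0.9, 1.2, 0.9]
opening: 0.0006
```

```bash
python3 - <<'E'
from h import *
a=optics.grab_frame('side'); crop(a,190,120,370,255,'d9.png'); crop(a,0,60,560,420,'d9f.png')
wshot('w22')
E
```

```text
d9.png scale 4.444444444444445 off 190 120
d9f.png scale 1.4285714285714286 off 0 60
w22.png scale 1.4285714285714286 off 0 0
[0.41971927 0.00611591 0.29775013]
```

View pics/d9.png

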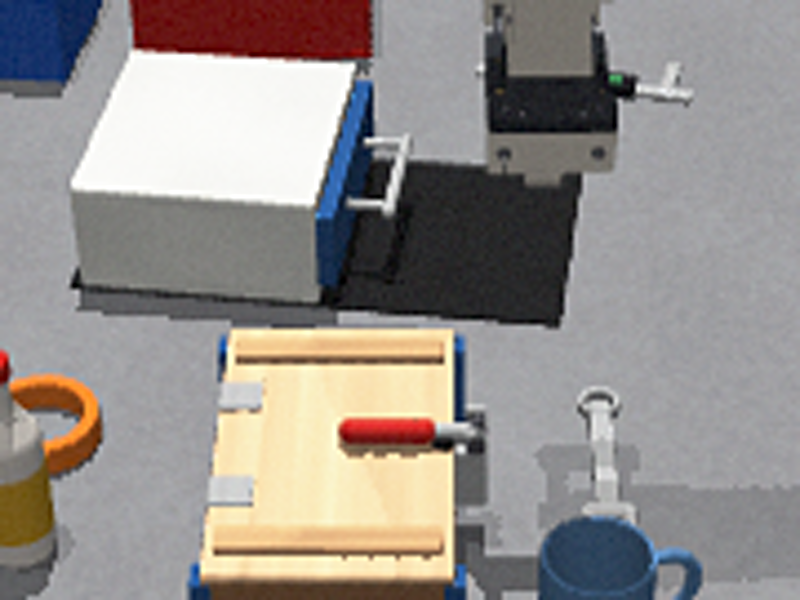

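View pics/d9f.png

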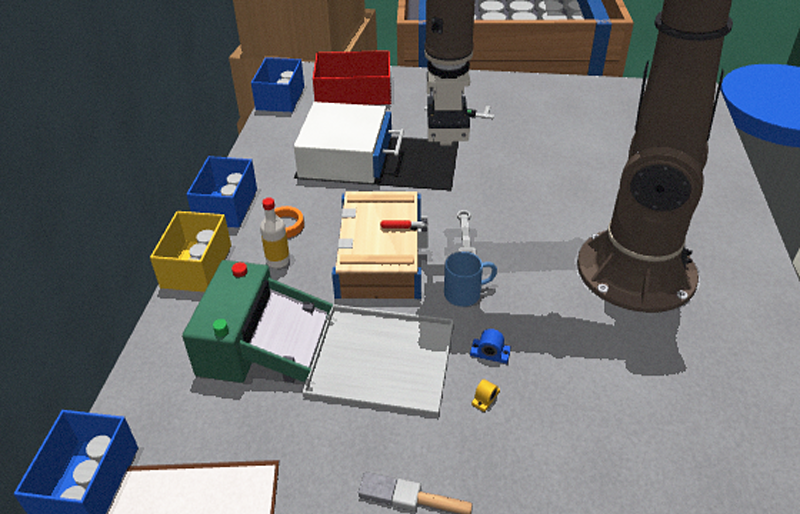

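View pics/w22.png

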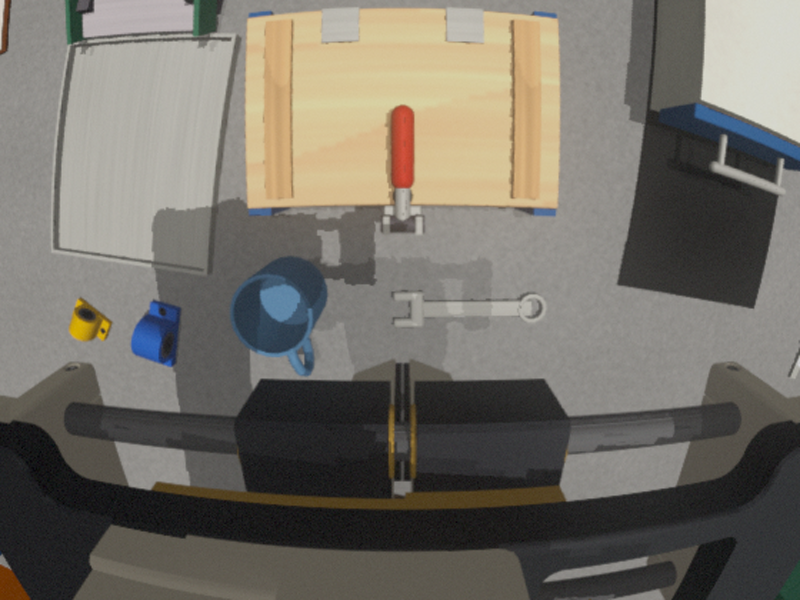

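```bash
python3 - <<'E'
from h import *
print(bot.finish_job()); print(bot.state()['clock'])
E
```

```text
the job is handed in; nothing more can be done
None
the job is handed in; nothing more can be done
```

The job is done and handed in at about 43 s of robot time, well inside the 210 s limit.

- **Castings:** there were three in the tray, and all three now stand on the crate floor, side by side with clear gaps. The last pictures show the tray and chute empty.
- **Master part:** the larger yellow one is in the gauge cabinet drawer. The drawer was pushed to its stop with about 25 N, and the pictures show its front flush with the cabinet.
- **Lid:** swung fully shut and pressed down with about 36 N. The fingertip ended at 80.4 mm, against 80.5 mm expected for a shut lid.
- **Clamp lever:** after the lid, it was pushed down until it stopped, and it lies level over the lid. The peak force here was about 41 N, on the fingertips only.
- **Everything else:** I never touched the mug, bottle, tools, tape, small yellow part or blue part. The arm was lifted clear at hand-in.

No check failed or disagreed. The first casting was gripped about 12 mm off its centre, and I corrected for that when placing it.

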